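# Build up a slot-cutter head on the router arbor

### The job

Build up the cutter head on the upright arbor: first the tall spacer sleeve, then the four-wing cutter with its hub up, the guide bearing, the thin collar, and last the knurled slip nut over the nose, each one let go fully home on the part below before the next is fitted. The wide-bore collar and the small bearing do not fit this arbor; leave them lying where they are.

Things in the scene. Friction and masses are not known exactly. Their poses are not given: they have to be found in the camera images.
- arbor: upright steel cutter arbor, fixed by a dark round flange 76 mm across, 12 mm high. Origin: centre of the flange's underside, on the bench; z = shaft axis; yaw is of no matter. Round shoulder 40 mm across, top at 26 mm: the parts stack on it. Shaft 16 mm across up to 83 mm, tapering to a threaded nose 10 mm across from 87 to 94 mm, chamfered tip (6 mm across) at 97 mm
- sleeve: tall plain aluminium spacer sleeve: 40 mm outside, 18.5 mm bore, 30 mm high, standing on end. Origin: centre of its underside; z up along the bore. Both ends alike. Goes first, on the shoulder
- cutter: dark steel four-wing slot cutter: round hub 36 mm across, 14 mm high, 18.5 mm bore; at its foot four wings 5 mm thick with bright tips, at +-45 and +-135 degrees from its x axis (about 69 mm across the tips of a pair). Lies hub up, fitted hub up; the bare hub above 5 mm can be gripped. Origin: centre of its underside; z up along the bore
- bearing: guide ball bearing with steel races and a black seal: 42 mm outside, 18.5 mm bore, 10 mm thick, lying flat. Origin: centre of its underside; z up along the bore
- washer_collar: thin plain steel collar: 34 mm outside, 18.5 mm bore, 6 mm thick, lying flat. Origin: centre of its underside; z up along the bore
- slip_nut: round knurled dark slip nut: 31 mm outside, 13.2 mm smooth bore, 10 mm thick, lying flat; it slides freely over the arbor's nose (no turning) but not over the 16 mm shaft. Origin: centre of its underside; z up along the bore
- wide_collar: aluminium collar for a bigger machine: 56 mm outside, 31 mm bore, 12 mm thick. Not wanted: stays where it lies. Origin: centre of its underside
- small_bearing: small ball bearing, 26 mm outside, 8 mm bore, 8 mm thick, too small for this arbor. Not wanted: stays where it lies. Origin: centre of its underside

How it is judged:
On the way, in this order (a step that is already met when the one before it is completed fails the run):
1. the tall sleeve is down on the arbor's shoulder and let go (z of sleeve in the frame of arbor between 0.0235 and 0.0285 m and horizontal distance between sleeve and arbor below 0.004 m and angle between sleeve's own z axis and vertical below 0.08 rad and contact force between the fingers and sleeve below 0.1 N), for 0.2 s.
2. the cutter is down on the sleeve, hub up and let go (z of cutter in the frame of arbor between 0.0535 and 0.0585 m and horizontal distance between cutter and arbor below 0.004 m and angle between cutter's own z axis and vertical below 0.08 rad and contact force between the fingers and cutter below 0.1 N), for 0.2 s.
3. the guide bearing is down on the cutter's hub and let go (z of bearing in the frame of arbor between 0.0675 and 0.0725 m and horizontal distance between bearing and arbor below 0.004 m and angle between bearing's own z axis and vertical below 0.08 rad and contact force between the fingers and bearing below 0.1 N), for 0.2 s.
4. the thin collar is down on the bearing and let go (z of washer_collar in the frame of arbor between 0.0775 and 0.0825 m and horizontal distance between washer_collar and arbor below 0.004 m and angle between washer_collar's own z axis and vertical below 0.08 rad and contact force between the fingers and washer_collar below 0.1 N), for 0.2 s.
5. the slip nut is over the threaded nose, down on the thin collar and let go (z of slip_nut in the frame of arbor between 0.0835 and 0.0885 m and horizontal distance between slip_nut and arbor below 0.004 m and angle between slip_nut's own z axis and vertical below 0.08 rad and contact force between the fingers and slip_nut below 0.1 N), for 0.2 s.
At the end, for the whole second after the job is handed in: Stacked up from the shoulder: sleeve, cutter, bearing, thin collar, slip nut; undersides 26, 56, 70, 80, 86 mm above the bench (+-2.5 mm), within 4 mm of the axis and 0.08 rad of level, right way up, released, at rest; wide collar and small bearing moved under 25 mm (all of step 1 and all of step 2 and all of step 3 and all of step 4 and all of step 5 and linear speed of each of sleeve, cutter, bearing, washer_collar, slip_nut below 0.02 m/s and angular speed of each of sleeve, cutter, bearing, washer_collar, slip_nut below 0.3 rad/s and distance of each of wide_collar, small_bearing from where it was at the start of the episode below 0.025 m); the robot touches nothing.
It fails at once if the wide collar or the small bearing is carried off or knocked away (distance of any of wide_collar, small_bearing from where it was at the start of the episode above 0.03 m).
It also fails if it takes over 125 s, if anything falls off the work surface, if the arm or the gripper's body presses on something with over 40 N, if the wrist force passes 120 N, or if a joint passes its speed limit or range.

### The arm

A 6-joint arm with a two-finger parallel gripper is mounted at the origin on a cart in front of the work surface, level with it; the furniture and walls round the work are solid. World frame = base frame: x ahead of the robot, y to its left, z up, the work surface at z = 0. Lengths are in m, angles in rad, forces in N, time in s.
With the tool pointing down it reaches from about 0.375 to 0.975 m from the base axis. Payload 3.8 kg.
Tool frame: the origin (TCP) lies on the centre line of the jaws, within the pads' length; the fingertips stand 8 mm ahead of it and the grasp point (between the pads) lies 11 mm behind it; z points along the fingers, y is the direction in which the jaws open and shut (so a half turn about z gives the same grasp; the last joint's range is limited). The gripper opens to 85 mm and grips with 20 to 120 N. Pads are 22 mm wide; open, the fingers measure 114 mm over their backs; the gripper's body (76 mm by 85 mm) begins 54 mm behind the grasp point. The pads swing forward as they close: fully open they stand 13 mm farther back than shut.
Start: joints at [1.233, 0.264, 1.604, -0, 1.274, -0.037], TCP at [0.2, 0.645, 0.239] pointing down, gripper open.
Joint ranges: [-2.63, 2.63], [-0.94, 2.18], [0.31, 2.57], [-1.31, 4.45], [0, 2.66], [-2.55, 2.55]. Speed limits (rad/s): [2.57, 2.57, 3.14, 3.14, 3.14, 3.14].

### API

Orientations are given as a rotation vector (axis times angle).
In Python, from workcell import bot gives the robot as it stands.
- The arm moves only by the tool arm_command, never from a script. Its arguments are lists of equal length, an entry for each row: "slide": the shift along the tool's x, y, z in m, a list of three; "angular": the turn, a rotation vector about the tool's x, y, z in degrees, a list of three; "hand": the finger opening in m, from 0 to 0.0854. A call has exactly 8 rows; each row shifts and turns the pose as measured when the row begins, along the tool's axes as they then stand; what a row does not reach is not made up. A row lasts 1/10 s, in which the tool goes at most 50 mm and 8.59 degrees, less where a joint would pass 70% of its speed; a pose out of reach is approached as far as the arm can. A call is refused whole if a number of a shift passes 0.05 or a number of a turn 8.59, either way. A call with a gripper value outside its range is refused whole. The fingers move at their own pace and stop on an object; "squeeze" is the grip in N (left out, the last holds). Time passes only in rows, so rows that do not move let the fingers close, or fill a call up. It gives the time, the measured TCP pose, the force and the opening at its end, in the units of the state.
- bot.read_state(): the state, without advancing time (a new reading comes with each control period).
- bot.read_camera(name): name is "scene" or "top" or "wrist"; returns the picture (420x560x3 uint8, red, green, blue); there is no depth.
- bot.get_calibration(name): a dict with "fx", "fy", "cx", "cy" (pixels), "k1" (the pictures are not rectified: a ray, as slopes to the right and down, at radius r is drawn at 1 + k1 r^2 times it, then the intrinsics apply), "R" (3x3) and "t" (3): a world point X has camera coordinates R X + t. Camera axes: x right, y down, z forward; pixel columns grow to the right and rows downward; lengths in m; the calibration is good to about 2 mm. A picture is of the moment at which its call begins: read the wrist's pose just before it. get_calibration takes no time and is no camera call; for the wrist camera it gives the pose at the moment of the call.
- bot.finish_job(): hands the job in, once; it reports no verdict.
The state is a dict: "time": time; "q": joint angles; "joint_vel": joint speeds; "joint_torque": joint torques, N m; "tool_pos": TCP position; "tcp_rot": TCP orientation; "wrist_force": force on the tool from outside, world axes, zero at the start; "torque": the same for the moment, N m; "width": opening from 0.0 (shut) to 1.0 (fully open).
Only numpy, scipy, OpenCV 4.12 (cv2) and the standard library are available. Lean on these libraries where they do the work, as an engineer would, in place of code of your own. Each camera call takes 0.05 s, during which the arm holds its last target.

## Working session

There is one attempt and no reset: what is moved stays moved. The work goes in short steps, Python scripts to look and compute and a tool call to move; the robot and the scene stay as the last step left them, time stands still between calls to the robot, and variables do not carry over. Pictures are saved under pics/ and viewed, and the job is handed in when it is done.

Besides the shell and the picture viewer there is one more tool, called after ">>>" as name(argument=value, ...) on one line, values as JSON. arm_command: Moves the arm, as the interface text tells. Its arguments: {"type":"object","properties":{"slide":{"type":"array","items":{"type":"array","items":{"type":"number"}}},"angular":{"type":"array","items":{"type":"array","items":{"type":"number"}}},"hand":{"type":"array","items":{"type":"number"}},"squeeze":{"type":"number"}},"required":["slide","angular","hand"]}

```bash
ls; mkdir -p pics
python3 - <<'E'
from workcell import bot
import cv2
s=bot.read_state(); print(s)
for n in ["scene","top","wrist"]:
    im=bot.read_camera(n); cv2.imwrite(f"pics/{n}0.png",im[:,:,::-1]); c=bot.get_calibration(n); print(n,c)
E
```

```text
pics
{'time': 0.0, 'q': array([ 1.23309397e+00,  2.64755896e-01,  1.60538440e+00, -1.35797806e-05,
        1.27368884e+00, -3.68613361e-02]), 'joint_vel': array([-9.00708707e-04, -5.00590309e-04, -6.57017564e-05, -2.27486594e-04,
        1.06139294e-03, -1.28357615e-03]), 'joint_torque': array([ 9.86557534e-04, -5.15144920e+01, -3.67298448e+01,  7.45568923e-05,
        1.36513149e-02,  5.07469224e-06]), 'tool_pos': array([0.19976249, 0.64401519, 0.23795454]), 'tcp_rot': array([-0.47071296, -3.10571823,  0.00345498]), 'wrist_force': array([ 0.16442146, -0.33978053,  0.63229368]), 'torque': array([-0.03771677,  0.02285254, -0.00558984]), 'width': 1.0017483203825486}
scene {'fx': 527.2104476514285, 'fy': 527.2104476514285, 'cx': 282.4228640826834, 'cy': 211.151333051475, 'k1': -0.0031769604727549974, 'R': array([[ 0.46789173, -0.88344518,  0.0245345 ],
       [-0.49164058, -0.28325167, -0.82344279],
       [ 0.734416  ,  0.37321992, -0.56686861]]), 't': array([-0.27507213,  0.29137531,  0.59418091])}
top {'fx': 444.6829925830561, 'fy': 444.6829925830561, 'cx': 275.0604571011684, 'cy': 207.1033080328823, 'k1': -0.10762462007629826, 'R': array([[ 0.01223637, -0.99915984,  0.03911369],
       [-0.98138092, -0.01949874, -0.19107926],
       [ 0.1916814 , -0.03604732, -0.980795  ]]), 't': array([-0.03958291,  0.52990424,  0.86692232])}
wrist {'fx': 321.8096315043235, 'fy': 321.8096315043235, 'cx': 279.9177321422363, 'cy': 208.98329143704606, 'k1': -0.06831179489065951, 'R': array([[ 0.29670076,  0.9549686 , -0.00190684],
       [ 0.91234306, -0.28286632,  0.29600132],
       [ 0.28213258, -0.08956351, -0.95518563]]), 't': array([-0.67454203, -0.03942541,  0.38030334])}
```

View pics/scene0.png

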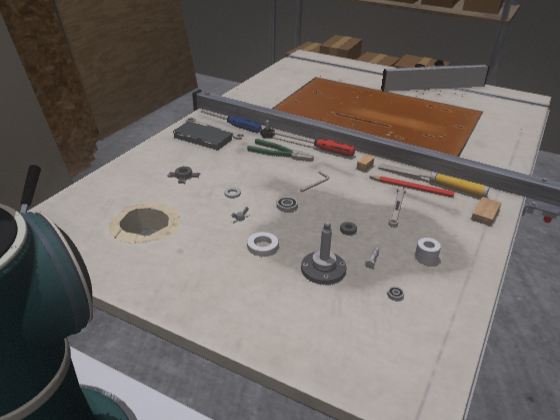

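View pics/top0.png

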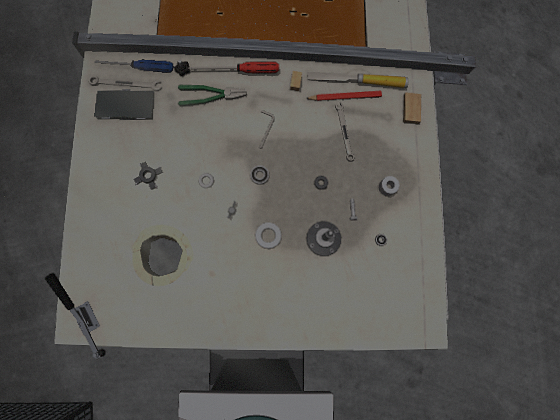

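View pics/wrist0.png

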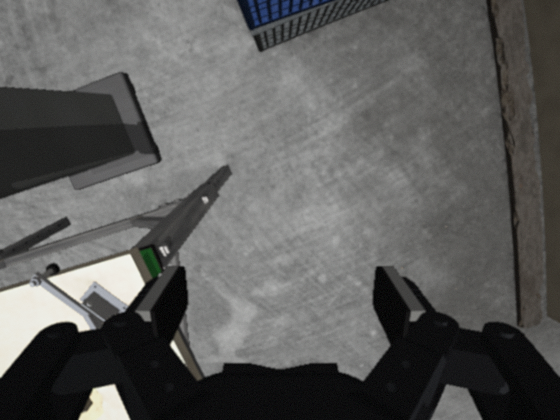

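```bash
cat > h.py <<'E'
import numpy as np, cv2
from scipy.spatial.transform import Rotation as Ro
from workcell import bot
def K(c): return np.array([[c["fx"],0,c["cx"]],[0,c["fy"],c["cy"]],[0,0,1.]]), np.array([c["k1"],0,0,0,0.])
def ray(c,uv):
    k,d=K(c); p=cv2.undistortPoints(np.array(uv,float).reshape(-1,1,2),k,d).reshape(-1,2)
    R=np.array(c["R"]); t=np.array(c["t"])
    return -R.T@t, np.c_[p,np.ones(len(p))]@R
def onplane(c,uv,z):
    o,d=ray(c,uv); return o+d*((z-o[2])/d[:,2])[:,None]
def proj(c,X):
    k,d=K(c); r,_=cv2.Rodrigues(np.array(c["R"])); return cv2.projectPoints(np.array(X,float).reshape(-1,1,3),r,np.array(c["t"]),k,d)[0].reshape(-1,2)
def snap(n,name=None):
    s=bot.read_state(); c=bot.get_calibration(n); im=bot.read_camera(n)[:,:,::-1].copy()
    if name: cv2.imwrite("pics/"+name+".png",im)
    return s,c,im
def togo(target,xaxis=None,s=None):
    s=s or bot.read_state(); R=Ro.from_rotvec(s["tcp_rot"])
    d=R.inv().apply(np.array(target)-s["tool_pos"])
    print("slide mm",np.round(d*1000,1), "tcp",np.round(s["tool_pos"],4),"F",np.round(s["wrist_force"],1),"t",round(s["time"],2),"w",round(s["width"],3))
    if xaxis is not None:
        z=np.array([0,0,-1.]); x=np.array([np.cos(xaxis),np.sin(xaxis),0]); T=Ro.from_matrix(np.c_[x,np.cross(z,x),z])
        print("turn deg",np.round(np.degrees((R.inv()*T).as_rotvec()),2))
def circ(c,pts,z):
    "fit circle to world pts on plane z"
    P=onplane(c,pts,z)[:,:2]; A=np.c_[2*P,np.ones(len(P))]; s=np.linalg.lstsq(A,(P**2).sum(1),rcond=None)[0]
    return s[:2], np.sqrt(s[2]+s[:2]@s[:2])
E
python3 - <<'E'
from h import *
s=bot.read_state(); R=Ro.from_rotvec(s["tcp_rot"]).as_matrix(); print(R.round(3))
im=cv2.imread("pics/top0.png"); c=bot.get_calibration("top")
cw=bot.get_calibration("wrist"); o=-cw["R"].T@cw["t"]; print("cam rel tcp in tool",R.T@(o-s["tool_pos"]), R.T@cw["R"].T)
for n,uv,z in [("cutter",(148,176),.014),("collar",(206,181),.006),("bearing",(260,175),.01),("nut",(321,183),.01),("sleeve",(390,185),.03),("arborflange",(323,238),.012),("wide",(268,235),.012),("small",(381,240),.008),("hole",(162,255),0)]:
    print(n,onplane(c,[uv],z)[0].round(4))
big=cv2.resize(im[150:265,120:420],None,fx=2.66,fy=2.66,interpolation=cv2.INTER_CUBIC); big=cv2.convertScaleAbs(big,alpha=1.6); cv2.imwrite("pics/topz.png",big)
E
```

```text
[[-0.955  0.296 -0.001]
 [ 0.296  0.955 -0.002]
 [ 0.    -0.002 -1.   ]]
cam rel tcp in tool [ 0.07460739  0.00060002 -0.1354384 ] [[-4.62713255e-04 -9.55165029e-01 -2.96073559e-01]
 [ 9.99999889e-01 -4.15628880e-04 -2.21968596e-04]
 [ 8.89599185e-05 -2.96073629e-01  9.55165116e-01]]
cutter [0.6014 0.2454 0.014 ]
collar [0.5947 0.1192 0.006 ]
bearing [0.6097 0.0013 0.01  ]
nut [ 0.5946 -0.133   0.01  ]
sleeve [ 0.5887 -0.2816  0.03  ]
arborflange [ 0.4729 -0.1361  0.012 ]
wide [ 0.4774 -0.0182  0.012 ]
small [ 0.4709 -0.2637  0.008 ]
hole [0.4316 0.2074 0.    ]
```

View pics/topz.png

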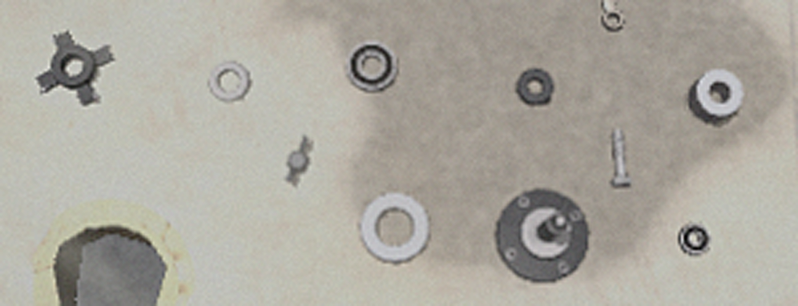

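Run:
```python
from h import *
togo([.589,-.282,.2],np.pi)
togo([.45,.1,.2],np.pi)
```

```text
slide mm [-646.1 -769.2   39.6] tcp [0.1998 0.6442 0.2382] F [-0.3 -0.2  0.2] t 0.15 w 1.0
turn deg [ -0.1   -0.02 -17.23]
slide mm [-400.2 -445.5   39. ] tcp [0.1998 0.6442 0.2382] F [-0.3 -0.2  0.2] t 0.15 w 1.0
turn deg [ -0.1   -0.02 -17.23]
```

>>> arm_command(slide=[[0,0,0],[0,0,0],[-0.019,-0.046,0.002],[-0.019,-0.046,0.002],[-0.019,-0.046,0.002],[-0.019,-0.046,0.002],[-0.019,-0.046,0.002],[-0.019,-0.046,0.002]], angular=[[0,0,-8.59],[0,0,-8.59],[0,0,0],[0,0,0],[0,0,0],[0,0,0],[0,0,0],[0,0,0]], hand=[0.0854,0.0854,0.07,0.06,0.06,0.06,0.06,0.06], squeeze=30)

```text
time: 0.95
tool_pos: [0.3144, 0.369, 0.2215]
tcp_rot: [0.03, -3.138, 0.008]
wrist_force: [1.3, 0.3, 0.3]
width: 0.705
```

Run:
```python
from h import *
togo([.589,-.282,.17],np.pi)
```

```text
slide mm [-262.4 -655.8   54.1] tcp [0.3144 0.369  0.2215] F [1.3 0.3 0.3] t 0.95 w 0.705
turn deg [-0.3  -0.17  1.08]
```

>>> arm_command(slide=[[-0.019,-0.046,0.003],[-0.019,-0.046,0.003],[-0.019,-0.046,0.003],[-0.019,-0.046,0.003],[-0.019,-0.046,0.003],[-0.019,-0.046,0.003],[-0.019,-0.046,0.003],[-0.019,-0.046,0.003]], angular=[[0,0,1],[0,0,0],[0,0,0],[0,0,0],[0,0,0],[0,0,0],[0,0,0],[0,0,0]], hand=[0.06,0.06,0.06,0.06,0.06,0.06,0.06,0.06])

```text
time: 1.75
tool_pos: [0.4644, -0.0012, 0.1991]
tcp_rot: [-0.005, 3.14, -0.007]
wrist_force: [1.0, -0.3, -0.3]
width: 0.705
```

>>> arm_command(slide=[[-0.019,-0.046,0.004],[-0.019,-0.046,0.004],[-0.018,-0.046,0.004],[-0.018,-0.046,0.004],[-0.018,-0.046,0.004],[-0.017,-0.046,0.004],[0,-0.01,0.004],[0,0,0]], angular=[[0,0,0],[0,0,0],[0,0,0],[0,0,0],[0,0,0],[0,0,0],[0,0,0],[0,0,0]], hand=[0.06,0.06,0.06,0.06,0.06,0.06,0.06,0.06])

```text
time: 2.55
tool_pos: [0.5722, -0.2964, 0.1692]
tcp_rot: [0.009, 3.14, -0.005]
wrist_force: [0.3, -0.2, -0.8]
width: 0.702
```

Run:
```python
from h import *
s,c,im=snap("wrist","w1")
togo([.589,-.282,.13],np.pi)
print(proj(c,[[.589,-.282,.03],s["tool_pos"],s["tool_pos"]+[0,0,-.02]]))
```

```text
slide mm [-16.6  14.   39.5] tcp [ 0.5722 -0.2957  0.1695] F [ 0.2 -0.3 -0.1] t 2.6 w 0.699
turn deg [-0.21  0.09 -0.28]
[[296.29965515 215.31569296]
 [279.3732316  274.82313164]
 [279.56212279 256.32957932]]
```

View pics/w1.png

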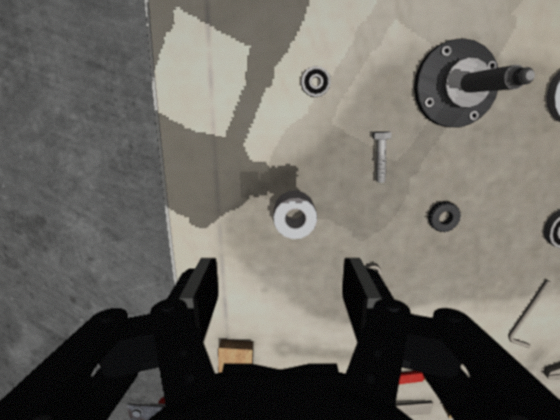

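```bash
cat >> h.py <<'E'
def radial(c,im,ctr,z,r,lo=.7,hi=1.35,n=120,sign=None,it=4,chan=None):
    """measure circle of approx radius r near world ctr on plane z: along each radius take strongest edge, robust circle fit"""
    g=cv2.GaussianBlur(im,(0,0),.8).astype(np.float32); g=g.mean(2) if chan is None else g[:,:,chan]
    ctr=np.array(ctr[:2],float)
    for k in range(it):
        th=np.linspace(0,2*np.pi,n,endpoint=False); rr=np.linspace(lo*r,hi*r,60)
        X=np.stack([ctr[0]+np.outer(np.cos(th),rr),ctr[1]+np.outer(np.sin(th),rr),np.full((n,60),z)],-1)
        uv=proj(c,X.reshape(-1,3)).astype(np.float32).reshape(n,60,2)
        v=cv2.remap(g,uv[...,0].copy(),uv[...,1].copy(),cv2.INTER_LINEAR)
        d=np.gradient(v,axis=1); e=np.abs(d) if sign is None else d*sign
        j=e.argmax(1); w=e[np.arange(n),j]; ok=w>.35*np.median(w)
        P=np.c_[ctr[0]+np.cos(th)*rr[j],ctr[1]+np.sin(th)*rr[j]][ok]
        for q in range(6):
            A=np.c_[2*P,np.ones(len(P))]; s=np.linalg.lstsq(A,(P**2).sum(1),rcond=None)[0]
            cc=s[:2]; R=np.sqrt(s[2]+cc@cc); res=np.abs(np.hypot(*(P-cc).T)-R); m=max(3*np.median(res),.0004)
            if (res<m).all(): break
            P=P[res<m]
        ctr=cc; lo,hi=max(lo,.85),min(hi,1.15)
    return ctr,R,len(P),np.median(res)
E
python3 - <<'E'
from h import *
im=cv2.imread("pics/w1.png"); c=bot.get_calibration("wrist"); s=bot.read_state()
print("sleeve",radial(c,im,onplane(c,[(295,217)],.03)[0],.03,.02,sign=-1), radial(c,im,onplane(c,[(295,217)],.03)[0],.03,.00925,sign=1))
a=onplane(c,[(457,81)],.012)[0]
print("flange",a,radial(c,im,a,.012,.038,sign=1))
a=onplane(c,[(470,84)],.026)[0]
print("shoulder",a,radial(c,im,a,.026,.02,sign=-1))
print("tip", onplane(c,[(529,75)],.097))
a=onplane(c,[(444,215)],.01)[0]; print("nut",radial(c,im,a,.01,.0155,sign=1))
E
```

```text
sleeve (array([ 0.5922924 , -0.28258469]), np.float64(0.019339356556387643), 108, np.float64(0.0002511645989957522)) (array([ 0.59211947, -0.28255231]), np.float64(0.009180431277014992), 112, np.float64(0.0001794195413670919))
flange [ 0.47253319 -0.14103709  0.012     ] (array([ 0.47490411, -0.141263  ]), np.float64(0.038294292948446246), 107, np.float64(0.0005708556471325857))
shoulder [ 0.47580727 -0.13674239  0.026     ] (array([ 0.47443226, -0.13800867]), np.float64(0.019809507313795566), 82, np.float64(0.00014026933188489472))
tip [[ 0.47454799 -0.13822118  0.097     ]]
nut (array([ 0.59755005, -0.13539609]), np.float64(0.016587497136052395), 120, np.float64(0.0006976434776261604))
```

>>> arm_command(slide=[[-0.02,0.013,0],[0,0,0.03],[0,0,0.035],[0,0,0.035],[0,0,0.02],[0,0,0.005],[0,0,0],[0,0,0]], angular=[[0,0,0],[-0.2,0,-0.2],[0,0,0],[0,0,0],[0,0,0],[0,0,0],[0,0,0],[0,0,0]], hand=[0.06,0.06,0.06,0.06,0.06,0.06,0.06,0.06])

```text
time: 3.4
tool_pos: [0.5932, -0.2687, 0.0468]
tcp_rot: [-0.014, 3.136, 0.003]
wrist_force: [0.4, 0.4, 0.5]
width: 0.697
```

Run:
```python
from h import *
s,c,im=snap("wrist","w2")
print("sleeve",radial(c,im,[.5922,-.2825],.03,.02,sign=-1), radial(c,im,[.5922,-.2825],.03,.00925,sign=1))
togo([.5922,-.2825,.018],np.pi)
```

```text
sleeve (array([ 0.59171553, -0.28320369]), np.float64(0.01917087726219835), 59, np.float64(0.0001106170475824314)) (array([ 0.59187274, -0.28318295]), np.float64(0.009424807809761173), 117, np.float64(0.00011623104739393215))
slide mm [  1.6 -13.6  29.2] tcp [ 0.5935 -0.2689  0.0472] F [-0.5 -0.3 -0.5] t 3.45 w 0.704
turn deg [0.09 0.35 0.5 ]
```

View pics/w2.png

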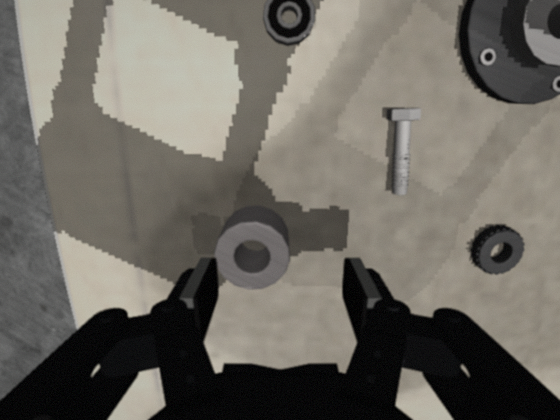

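>>> arm_command(slide=[[0.0016,-0.0138,0],[0,0,0],[0,0,0],[0,0,0],[0,0,0],[0,0,0],[0,0,0],[0,0,0]], angular=[[0,0,0.5],[0,0.3,0],[0,0,0],[0,0,0],[0,0,0],[0,0,0],[0,0,0],[0,0,0]], hand=[0.06,0.06,0.06,0.06,0.06,0.06,0.06,0.06])

```text
time: 4.25
tool_pos: [0.595, -0.2864, 0.0528]
tcp_rot: [0.003, 3.133, -0.004]
wrist_force: [0.2, -0.0, -0.5]
width: 0.707
```

Run:
```python
from h import *
togo([.592,-.283,.018],np.pi)
```

```text
slide mm [ 3.3  3.5 34.7] tcp [ 0.595  -0.2864  0.0528] F [ 0.2 -0.  -0.5] t 4.25 w 0.707
turn deg [-0.15  0.47 -0.1 ]
```

>>> arm_command(slide=[[0.003,0.003,0.015],[0,0,0.02],[0,0,0],[0,0,0],[0,0,0],[0,0,0],[0,0,0],[0,0,0]], angular=[[0,0.5,0],[0,0,0],[0,0,0],[0,0,0],[0,0,0],[0,0,0],[0,0,0],[0,0,0]], hand=[0.06,0.06,0.06,0.06,0.06,0.06,0.06,0.06])

```text
time: 5.05
tool_pos: [0.5918, -0.2824, 0.0158]
tcp_rot: [-0.002, -3.14, 0.004]
wrist_force: [-0.8, 0.4, -0.3]
width: 0.704
```

Run:
```python
from h import *
togo([.592,-.283,.018],np.pi)
```

```text
slide mm [-0.2 -0.6 -2.2] tcp [ 0.5918 -0.2824  0.0158] F [-0.8  0.4 -0.3] t 5.05 w 0.704
turn deg [-0.14 -0.11 -0.08]
```

>>> arm_command(slide=[[0,-0.0005,-0.001],[0,0,0],[0,0,0],[0,0,0],[0,0,0],[0,0,0],[0,0,0],[0,0,0]], angular=[[0,0,0],[0,0,0],[0,0,0],[0,0,0],[0,0,0],[0,0,0],[0,0,0],[0,0,0]], hand=[0.05,0.035,0.03,0.03,0.03,0.03,0.03,0.03], squeeze=40)

```text
time: 5.85
tool_pos: [0.5924, -0.2834, 0.0182]
tcp_rot: [-0.002, -3.141, 0.005]
wrist_force: [-0.3, -0.4, -0.0]
width: 0.451
```

Run:
```python
from h import *
togo([.592,-.283,.018],np.pi)
s,c,im=snap("wrist","w3")
cv2.imwrite("pics/w3.png",im)
```

```text
slide mm [0.4 0.4 0.2] tcp [ 0.5924 -0.2834  0.0182] F [-0.3 -0.4 -0. ] t 5.85 w 0.451
turn deg [-0.19 -0.02 -0.08]
```

View pics/w3.png

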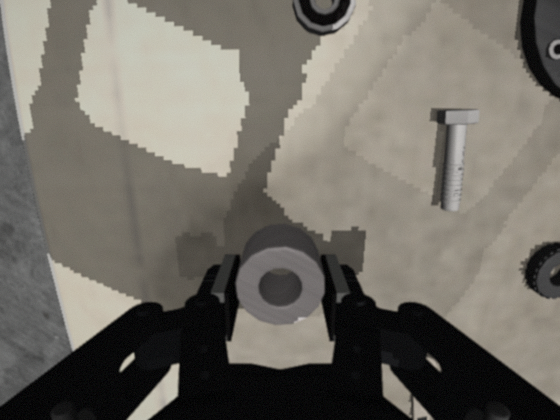

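Run:
```python
from h import *
im=cv2.imread("pics/w3.png"); c=bot.get_calibration("wrist"); s=bot.read_state()
print(s["tool_pos"],radial(c,im,[.592,-.283],.03,.02,sign=-1,lo=.8,hi=1.2), radial(c,im,[.592,-.283],.03,.00925,sign=1))
```

```text
[ 0.59238912 -0.28342028  0.01819244] (array([ 0.59223544, -0.28315143]), np.float64(0.01956779377187249), 71, np.float64(0.0001112487164891228)) (array([ 0.59198464, -0.28316603]), np.float64(0.009497777438330435), 119, np.float64(9.588137478760798e-05))
```

>>> arm_command(slide=[[0,0,-0.02],[0,0,-0.04],[0,0,-0.04],[0,0,-0.03],[0.02,0.025,0],[0.02,0.025,0],[0,0,0],[0,0,0]], angular=[[0,0,0],[0,0,0],[0,0,0],[0,0,0],[0,0,0],[0,0,0],[0,0,0],[0,0,0]], hand=[0.03,0.03,0.03,0.03,0.03,0.03,0.03,0.03])

```text
time: 6.7
tool_pos: [0.5502, -0.2312, 0.151]
tcp_rot: [-0.004, -3.138, 0.002]
wrist_force: [0.3, -0.2, -1.7]
width: 0.456
```

Run:
```python
from h import *
togo([.4745,-.138,.145],np.pi)
```

```text
slide mm [75.9 93.1  6.2] tcp [ 0.5502 -0.2312  0.151 ] F [ 0.3 -0.2 -1.7] t 6.7 w 0.456
turn deg [-0.07 -0.21 -0.13]
```

>>> arm_command(slide=[[0.025,0.031,0.002],[0.025,0.031,0],[0.024,0.029,0],[0,0,0],[0,0,0],[0,0,0],[0,0,0],[0,0,0]], angular=[[0,0,0],[0,0,0],[0,0,0],[0,0,0],[0,0,0],[0,0,0],[0,0,0],[0,0,0]], hand=[0.03,0.03,0.03,0.03,0.03,0.03,0.03,0.03])

```text
time: 7.5
tool_pos: [0.479, -0.1428, 0.1475]
tcp_rot: [-0.009, -3.139, 0.005]
wrist_force: [0.8, -0.1, -0.8]
width: 0.456
```

Run:
```python
from h import *
s,c,im=snap("wrist","w4")
togo([.4745,-.138,.145],np.pi,s)
```

```text
slide mm [4.6 4.7 2.5] tcp [ 0.479  -0.1428  0.1475] F [ 0.8 -0.1 -0.8] t 7.5 w 0.456
turn deg [-0.18 -0.13 -0.34]
```

View pics/w4.png

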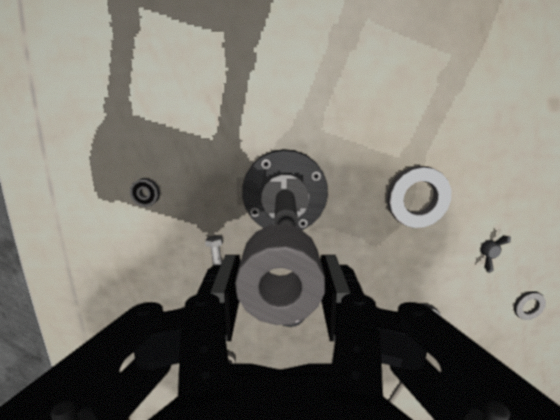

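Run:
```python
from h import *
im=cv2.imread("pics/w4.png"); c=bot.get_calibration("wrist"); s=bot.read_state()
print("flange",radial(c,im,[.4745,-.138],.012,.038,sign=1,lo=.85,hi=1.2))
print("flange bottom",radial(c,im,[.4745,-.138],.0,.038,sign=1,lo=.85,hi=1.2))
print("shoulder",radial(c,im,[.4745,-.138],.026,.02,sign=-1,lo=.8,hi=1.2))
print("held", s["tool_pos"],radial(c,im,s["tool_pos"],.1475+.012,.00925,sign=1),radial(c,im,s["tool_pos"],.1475+.012,.02,sign=-1,lo=.85,hi=1.15))
```

```text
flange (array([ 0.47329152, -0.13906087]), np.float64(0.03751245819661232), 80, np.float64(0.00017198593835550738))
flange bottom (array([ 0.4763346 , -0.13889037]), np.float64(0.03920222752924999), 92, np.float64(0.0002596508721707108))
shoulder (array([ 0.47469554, -0.13892459]), np.float64(0.01986395900592121), 85, np.float64(0.00020798962834780305))
held [ 0.47911094 -0.14281365  0.14752632] (array([ 0.47870624, -0.14258587]), np.float64(0.009475963908093389), 96, np.float64(8.364729735218634e-05)) (array([ 0.4788757 , -0.14256713]), np.float64(0.019535791874397666), 73, np.float64(0.00010892352968383881))
```

>>> arm_command(slide=[[0.0045,0.004,0.005],[0,0,0.01],[0,0,0.003],[0,0,0],[0,0,0],[0,0,0],[0,0,0],[0,0,0]], angular=[[0,0,0],[0,0,0],[0,0,0],[0,0,0],[0,0,0],[0,0,0],[0,0,0],[0,0,0]], hand=[0.03,0.03,0.03,0.03,0.03,0.03,0.03,0.03])

```text
time: 8.35
tool_pos: [0.4745, -0.1392, 0.1274]
tcp_rot: [-0.011, -3.139, 0.005]
wrist_force: [-0.5, 0.1, -1.1]
width: 0.451
```

Run:
```python
from h import *
togo([.4743,-.1388,.044],np.pi)
```

```text
slide mm [-0.1  0.7 83.4] tcp [ 0.4745 -0.1392  0.1274] F [-0.5  0.1 -1.1] t 8.35 w 0.451
turn deg [-0.18 -0.16 -0.4 ]
```

Aligned within 1 mm. Lowering over the nose.

>>> arm_command(slide=[[0,0.0005,0.01],[0,0,0.01],[0,0,0.008],[0,0,0.008],[0,0,0.008],[0,0,0.006],[0,0,0],[0,0,0]], angular=[[-0.2,-0.2,-0.4],[0,0,0],[0,0,0],[0,0,0],[0,0,0],[0,0,0],[0,0,0],[0,0,0]], hand=[0.03,0.03,0.03,0.03,0.03,0.03,0.03,0.03])

```text
time: 9.15
tool_pos: [0.4738, -0.1384, 0.0719]
tcp_rot: [0.001, -3.141, -0.002]
wrist_force: [0.8, -0.4, -0.5]
width: 0.454
```

Run:
```python
from h import *
s,c,im=snap("wrist","w5")
togo([.4743,-.1388,.044],np.pi,s)
print("held", s["tool_pos"],radial(c,im,s["tool_pos"],s["tool_pos"][2]+.012,.02,sign=-1,lo=.85,hi=1.15))
```

```text
slide mm [-0.5 -0.4 27.9] tcp [ 0.4738 -0.1384  0.0719] F [ 0.8 -0.4 -0.5] t 9.15 w 0.454
turn deg [ 0.07 -0.04  0.04]
held [ 0.47377751 -0.13844509  0.07187643] (array([ 0.47367594, -0.13830428]), np.float64(0.01962882248181522), 63, np.float64(9.496976573514226e-05))
```

View pics/w5.png

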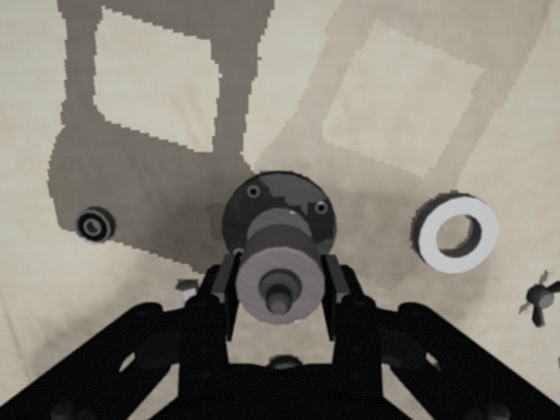

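>>> arm_command(slide=[[-0.0003,0,0.007],[0,0,0.007],[0,0,0.006],[0,0,0.005],[0,0,0.002],[0,0,0.001],[0,0,0.001],[0,0,0]], angular=[[0,0,0],[0,0,0],[0,0,0],[0,0,0],[0,0,0],[0,0,0],[0,0,0],[0,0,0]], hand=[0.03,0.03,0.03,0.03,0.03,0.03,0.03,0.03])

```text
time: 10.0
tool_pos: [0.4757, -0.1389, 0.0446]
tcp_rot: [-0.001, 3.141, 0.001]
wrist_force: [-0.5, 1.1, -1.2]
width: 0.449
```

Run:
```python
from h import *
togo([.4743,-.1388,.044],np.pi)
```

```text
slide mm [1.4 0.1 0.6] tcp [ 0.4757 -0.1389  0.0446] F [-0.5  1.1 -1.2] t 10.0 w 0.449
turn deg [0.04 0.05 0.05]
```

Just about down; release (to 60 mm) and rise.

>>> arm_command(slide=[[0.001,0,0],[0,0,0],[0,0,0],[0,0,0],[0,0,-0.01],[0,0,-0.03],[0,0,-0.03],[0,0,-0.03]], angular=[[0,0,0],[0,0,0],[0,0,0],[0,0,0],[0,0,0],[0,0,0],[0,0,0],[0,0,0]], hand=[0.06,0.06,0.06,0.06,0.06,0.06,0.06,0.06])

```text
time: 10.8
tool_pos: [0.4705, -0.1376, 0.1436]
tcp_rot: [0.001, -3.132, -0.007]
wrist_force: [1.0, -0.1, 0.1]
width: 0.703
```

Run:
```python
from h import *
s,c,im=snap("wrist","w6")
togo([.601,.245,.17],np.pi,s)
print("sleeve", radial(c,im,[.4743,-.1388],.056,.02,sign=-1,lo=.8,hi=1.2))
```

```text
slide mm [-130.6  382.6  -26. ] tcp [ 0.4705 -0.1376  0.1436] F [ 1.  -0.1  0.1] t 10.8 w 0.703
turn deg [ 0.25 -0.56  0.04]
sleeve (array([ 0.47517364, -0.13867288]), np.float64(0.01928468066287756), 91, np.float64(0.00019413526134669928))
```

View pics/w6.png

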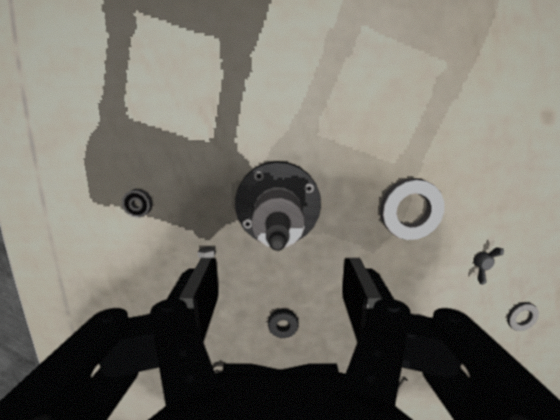

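>>> arm_command(slide=[[-0.006,0.02,-0.01],[-0.016,0.046,-0.01],[-0.016,0.046,0],[-0.016,0.046,0],[-0.016,0.046,0],[-0.016,0.046,0],[-0.016,0.046,0],[-0.016,0.046,0]], angular=[[0.2,-0.5,0],[0,0,0],[0,0,0],[0,0,0],[0,0,0],[0,0,0],[0,0,0],[0,0,0]], hand=[0.06,0.06,0.06,0.06,0.06,0.06,0.06,0.06])

```text
time: 11.65
tool_pos: [0.6001, 0.2065, 0.1823]
tcp_rot: [0.016, 3.115, -0.009]
wrist_force: [0.3, 0.3, -0.3]
width: 0.702
```

>>> arm_command(slide=[[-0.012,0.04,0.01],[0,0,0.01],[0,0,0.01],[0,0,0.01],[0,0,0],[0,0,0],[0,0,0],[0,0,0]], angular=[[0,0,0],[0,0,0],[0,0,0],[0,0,0],[0,0,0],[0,0,0],[0,0,0],[0,0,0]], hand=[0.06,0.06,0.06,0.06,0.06,0.06,0.06,0.06])

```text
time: 12.45
tool_pos: [0.6152, 0.2503, 0.1428]
tcp_rot: [0.012, 3.112, -0.007]
wrist_force: [0.1, 0.3, 0.6]
width: 0.703
```

Run:
```python
from h import *
s,c,im=snap("wrist","w7")
togo([.601,.245,.1],np.pi,s)
print(proj(c,[[.601,.245,.014]]))
print("bore", radial(c,im,[.601,.245],.014,.00925,lo=.5,hi=1.6))
print("hub", radial(c,im,[.601,.245],.014,.018,lo=.7,hi=1.3))
```

```text
slide mm [15.4 -5.3 42.4] tcp [0.6152 0.2503 0.1428] F [0.1 0.3 0.6] t 12.45 w 0.703
turn deg [-0.24  1.71 -0.43]
[[273.7625627  180.10165299]]
bore (array([0.59999582, 0.24581727]), np.float64(0.009639360725864047), 92, np.float64(0.0008554764132667186))
hub (array([0.60565097, 0.2484895 ]), np.float64(0.018108118766427882), 85, np.float64(0.0003180693642737785))
```

View pics/w7.png

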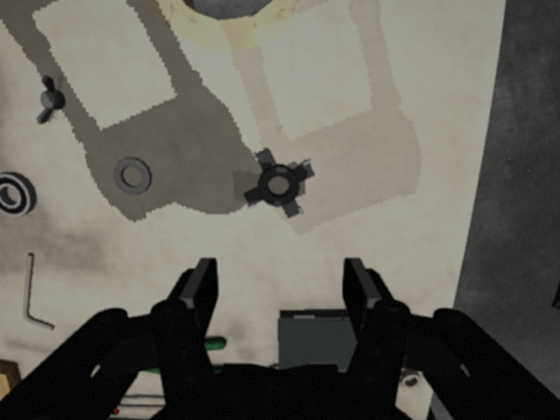

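Run:
```python
from h import *
c=bot.get_calibration("wrist"); im=cv2.imread("pics/w7.png")
p=onplane(c,[(279,184)],.014)[0]; print(p)
print("bore", radial(c,im,p,.014,.00925,lo=.6,hi=1.4,sign=-1))
togo([*p[:2],.07],np.pi)
cv2.imwrite("pics/z.png",cv2.resize(im[120:240,220:340],None,fx=5,fy=5,interpolation=cv2.INTER_CUBIC))
```

```text
[0.60453567 0.24936162 0.014     ]
bore (array([0.6053014 , 0.24877889]), np.float64(0.008110982847704368), 115, np.float64(0.00021155832849828297))
slide mm [12.9 -0.8 72.6] tcp [0.6153 0.2504 0.143 ] F [-0.5  0.6 -0.5] t 12.5 w 0.703
turn deg [-0.25  1.72 -0.43]
```

View pics/z.png

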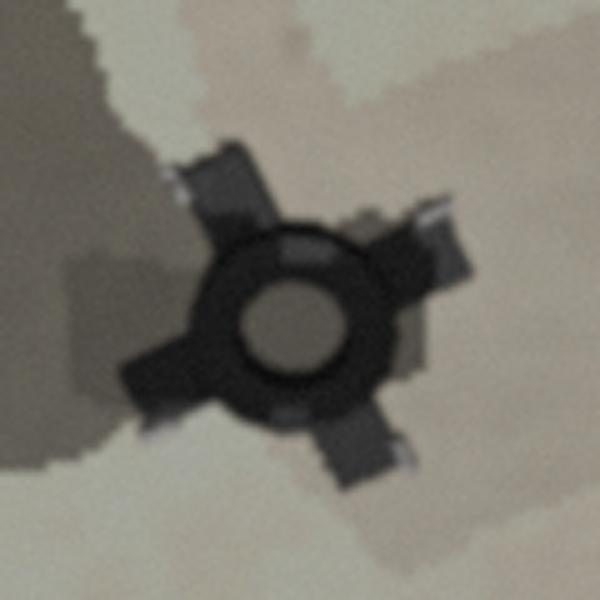

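Run:
```python
from h import *
c=bot.get_calibration("wrist"); s=bot.read_state(); R=Ro.from_rotvec(s["tcp_rot"])
for z in (.0,.004,.008,.012,.019): print(z,proj(c,[s["tool_pos"]+R.apply([x,-w,z]) for x,w in((.011,.0192),(-.011,.0192),(.011,.030),(-.011,.030))]).round(0).tolist())
a=cv2.imread("pics/w3.png")[220:350,190:370]; b=cv2.imread("pics/w7.png")[220:350,150:410]
cv2.imwrite("pics/z2.png",cv2.convertScaleAbs(cv2.resize(a,None,fx=4,fy=4),alpha=2))
```

```text
0.0 [[238.0, 254.0], [240.0, 295.0], [214.0, 253.0], [217.0, 295.0]]
0.004 [[239.0, 250.0], [241.0, 291.0], [216.0, 250.0], [219.0, 290.0]]
0.008 [[240.0, 246.0], [242.0, 286.0], [218.0, 246.0], [220.0, 286.0]]
0.012 [[241.0, 243.0], [242.0, 282.0], [219.0, 243.0], [222.0, 282.0]]
0.019 [[242.0, 238.0], [244.0, 276.0], [222.0, 238.0], [224.0, 276.0]]
```

View pics/z2.png

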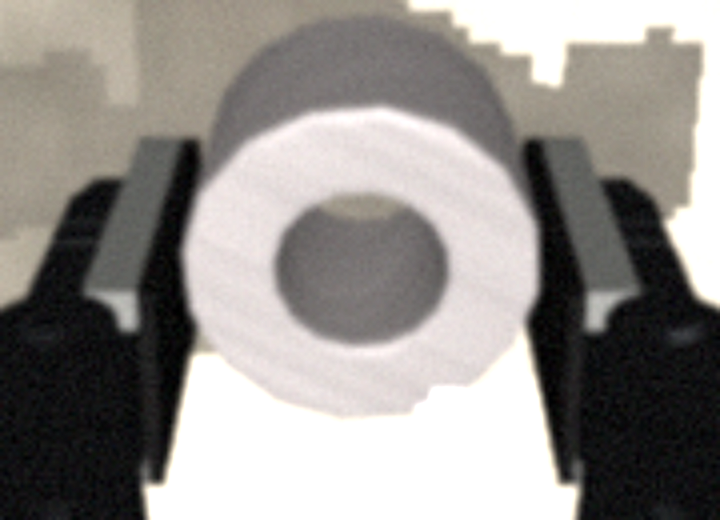

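Run:
```python
from h import *
s,c,im=snap("scene"); R=Ro.from_rotvec(s["tcp_rot"])
u0,v0=proj(c,[s["tool_pos"]])[0].round().astype(int)
print(u0,v0)
k=8; a=im[v0-45:v0+30,u0-45:u0+45]; big=cv2.convertScaleAbs(cv2.resize(a,None,fx=k,fy=k,interpolation=cv2.INTER_CUBIC),alpha=1.5)
for z,col in ((-.011,(0,255,0)),(0,(0,0,255)),(.008,(255,0,0))):
    for y in (-.03,.03):
        p=[proj(c,[s["tool_pos"]+R.apply([x,y,z])])[0] for x in(-.011,.011)]
        p=[(int((q[0]-u0+45)*k),int((q[1]-v0+45)*k)) for q in p]; cv2.line(big,p[0],p[1],col,1)
cv2.imwrite("pics/s7.png",big)
```

```text
180 112
```

View pics/s7.png

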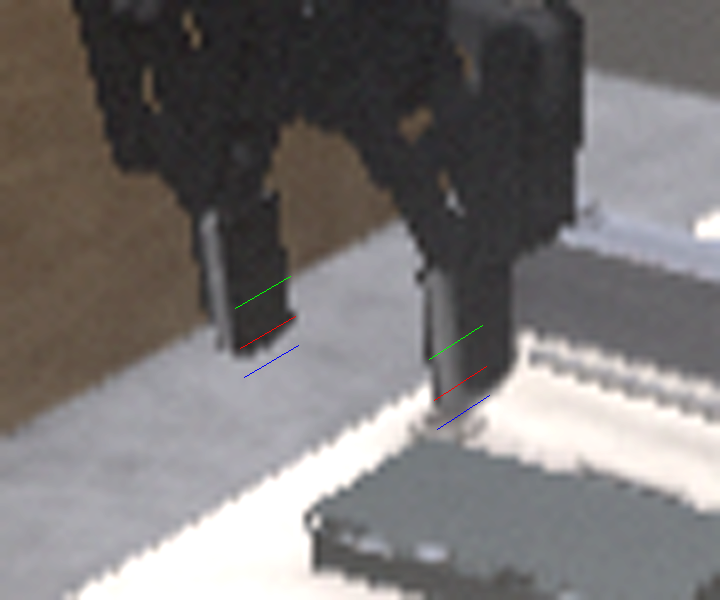

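>>> arm_command(slide=[[0.005,-0.001,0.02],[0.002,0,0.03],[0,0,0.03],[0,0,0.015],[0,0,0],[0,0,0],[0,0,0],[0,0,0]], angular=[[0,1.7,-0.4],[0,0,0],[0,0,0],[0,0,0],[0,0,0],[0,0,0],[0,0,0],[0,0,0]], hand=[0.06,0.05,0.05,0.05,0.05,0.05,0.05,0.05])

```text
time: 13.35
tool_pos: [0.61, 0.2493, 0.0445]
tcp_rot: [0.001, -3.14, 0.004]
wrist_force: [0.0, 0.5, -0.6]
width: 0.588
```

Run:
```python
from h import *
s,c,im=snap("wrist","w8")
p=[.6055,.2486]
print("hub", radial(c,im,p,.014,.018,lo=.8,hi=1.2,sign=1),"bore", radial(c,im,p,.014,.00925,lo=.6,hi=1.4,sign=-1))
togo([*p,.012],np.pi,s)
```

```text
hub (array([0.60534922, 0.24854146]), np.float64(0.01838380927078001), 84, np.float64(0.0004766501979393614)) bore (array([0.60412451, 0.24868281]), np.float64(0.00797333288907212), 112, np.float64(8.493160866402012e-05))
slide mm [ 4.4 -0.6 32.5] tcp [0.61   0.2493 0.0445] F [ 0.   0.5 -0.6] t 13.35 w 0.588
turn deg [-0.14 -0.09  0.03]
```

View pics/w8.png

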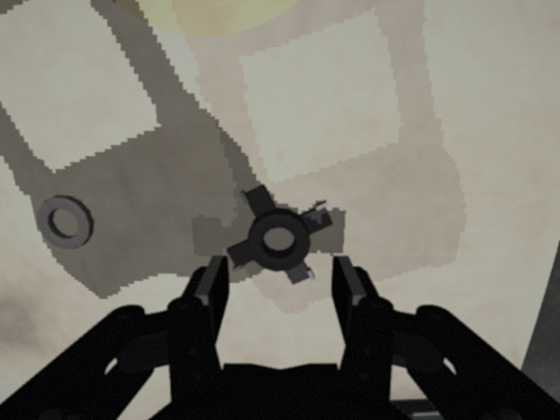

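>>> arm_command(slide=[[0.0047,-0.0006,0.01],[0,0,0.012],[0,0,0.008],[0,0,0],[0,0,0],[0,0,0],[0,0,0],[0,0,0]], angular=[[0,0,0],[0,0,0],[0,0,0],[0,0,0],[0,0,0],[0,0,0],[0,0,0],[0,0,0]], hand=[0.05,0.05,0.05,0.05,0.05,0.05,0.05,0.05])

```text
time: 14.2
tool_pos: [0.6065, 0.2493, 0.0144]
tcp_rot: [-0.001, 3.139, -0.001]
wrist_force: [0.6, 0.1, 0.3]
width: 0.584
```

Run:
```python
from h import *
p=[.605,.2486]
s,c,im=snap("wrist","w9")
togo([*p,.012],np.pi,s)
im=cv2.convertScaleAbs(cv2.resize(im[180:380,150:410],None,fx=3,fy=3),alpha=1.6); cv2.imwrite("pics/w9.png",im)
```

```text
slide mm [ 1.5 -0.7  2.4] tcp [0.6065 0.2493 0.0144] F [0.6 0.1 0.3] t 14.2 w 0.584
turn deg [-0.05  0.14  0.05]
```

View pics/w9.png

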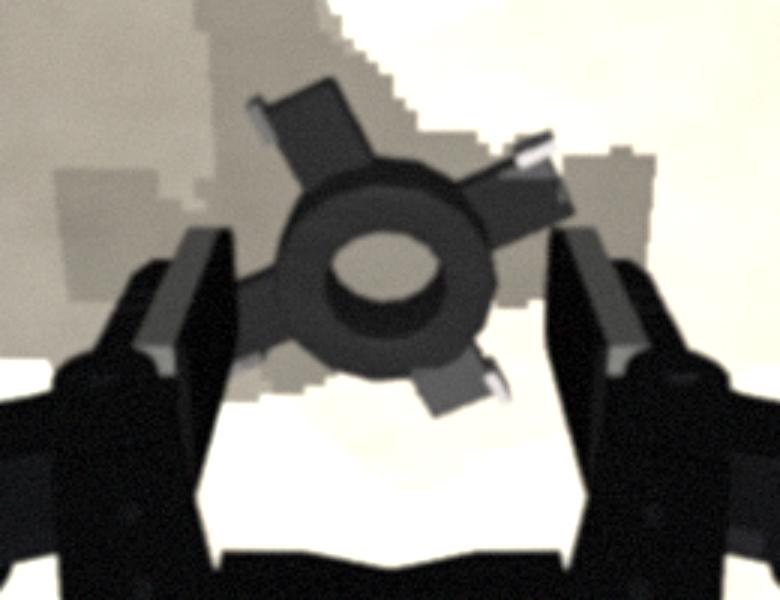

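>>> arm_command(slide=[[0.0015,-0.0007,0.0022],[0,0,0],[0,0,0],[0,0,0],[0,0,0],[0,0,0],[0,0,0],[0,0,0]], angular=[[0,0,0],[0,0,0],[0,0,0],[0,0,0],[0,0,0],[0,0,0],[0,0,0],[0,0,0]], hand=[0.045,0.03,0.025,0.025,0.025,0.025,0.025,0.025], squeeze=50)

```text
time: 15.05
tool_pos: [0.6053, 0.2487, 0.013]
tcp_rot: [-0.001, 3.138, -0.001]
wrist_force: [0.0, -1.0, 0.4]
width: 0.395
```

Run:
```python
from h import *
p=[.605,.2486]
s,c,im=snap("wrist","w10")
togo([*p,.012],np.pi,s)
print("hub", radial(c,im,s["tool_pos"],.014,.018,lo=.8,hi=1.2,sign=1))
im=cv2.convertScaleAbs(cv2.resize(im[180:380,150:410],None,fx=3,fy=3),alpha=1.6); cv2.imwrite("pics/w10z.png",im)
```

```text
slide mm [ 0.3 -0.1  1. ] tcp [0.6053 0.2487 0.013 ] F [ 0.  -1.   0.4] t 15.05 w 0.395
turn deg [-0.03  0.21  0.05]
hub (array([0.60483656, 0.24908866]), np.float64(0.019343665907977668), 97, np.float64(0.0006596903993967423))
```

View pics/w10z.png

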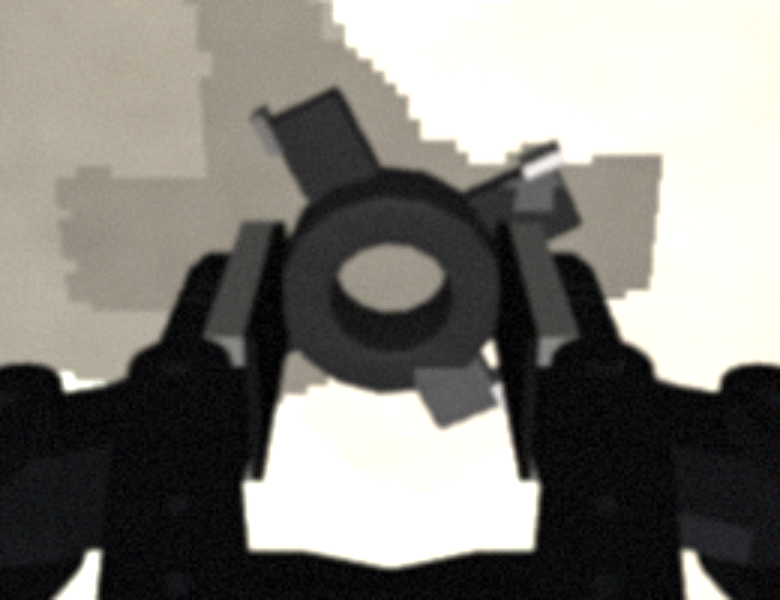

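>>> arm_command(slide=[[0,0,-0.02],[0,0,-0.04],[0,0,-0.04],[0,0,-0.03],[0.015,-0.045,0],[0.015,-0.045,0],[0.015,-0.045,0],[0.015,-0.045,0]], angular=[[0,0,0],[0,0,0],[0,0,0],[0,0,0],[0,0,0],[0,0,0],[0,0,0],[0,0,0]], hand=[0.025,0.025,0.025,0.025,0.025,0.025,0.025,0.025])

```text
time: 15.9
tool_pos: [0.5448, 0.0689, 0.1466]
tcp_rot: [-0.016, 3.137, -0.001]
wrist_force: [0.1, -1.3, -0.4]
width: 0.391
```

Run:
```python
from h import *
togo([.4745,-.1388,.13],np.pi)
```

```text
slide mm [  72.5 -206.9   16.4] tcp [0.5448 0.0689 0.1466] F [ 0.1 -1.3 -0.4] t 15.9 w 0.391
turn deg [-0.04  0.25  0.57]
```

>>> arm_command(slide=[[0.015,-0.043,0],[0.016,-0.044,0],[0.015,-0.044,0],[0.012,-0.035,0.003],[0.006,-0.018,0.003],[0,0,0],[0,0,0],[0,0,0]], angular=[[0,0,0.6],[0,0,0],[0,0,0],[0,0,0],[0,0,0],[0,0,0],[0,0,0],[0,0,0]], hand=[0.025,0.025,0.025,0.025,0.025,0.025,0.025,0.025])

```text
time: 16.7
tool_pos: [0.4744, -0.126, 0.1399]
tcp_rot: [0.011, 3.137, -0.003]
wrist_force: [0.2, 0.5, -0.6]
width: 0.393
```

Run:
```python
from h import *
s,c,im=snap("wrist","w11")
togo([.4745,-.1388,.13],np.pi,s)
print("held hub", radial(c,im,s["tool_pos"],s["tool_pos"][2]+.001,.018,lo=.8,hi=1.2,sign=1))
```

```text
slide mm [ -0.2 -12.8   9.9] tcp [ 0.4744 -0.126   0.1399] F [ 0.2  0.5 -0.6] t 16.7 w 0.393
turn deg [-0.1   0.29 -0.42]
held hub (array([ 0.47386174, -0.12567825]), np.float64(0.019306754596684447), 100, np.float64(0.0008330930170921038))
```

View pics/w11.png

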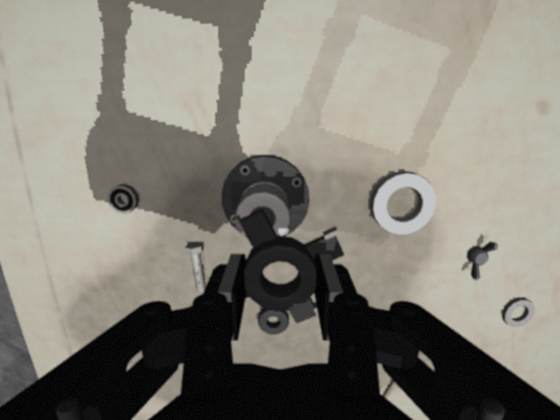

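>>> arm_command(slide=[[-0.0005,-0.012,0.005],[0,-0.001,0.01],[0,0,0.005],[0,0,0],[0,0,0],[0,0,0],[0,0,0],[0,0,0]], angular=[[0,0.3,-0.4],[0,0,0],[0,0,0],[0,0,0],[0,0,0],[0,0,0],[0,0,0],[0,0,0]], hand=[0.025,0.025,0.025,0.025,0.025,0.025,0.025,0.025])

```text
time: 17.55
tool_pos: [0.4761, -0.1368, 0.1176]
tcp_rot: [0.01, -3.14, 0.001]
wrist_force: [0.2, 0.3, -0.8]
width: 0.393
```

Run:
```python
from h import *
s,c,im=snap("wrist","w12")
togo([.475,-.1388,.069],np.pi,s)
print("held hub", radial(c,im,s["tool_pos"],s["tool_pos"][2]+.001,.018,lo=.8,hi=1.2,sign=1))
im=cv2.convertScaleAbs(cv2.resize(im[180:380,150:410],None,fx=3,fy=3),alpha=1.6); cv2.imwrite("pics/w12z.png",im)
```

```text
slide mm [ 1.1 -1.9 48.6] tcp [ 0.4761 -0.1368  0.1176] F [ 0.2  0.3 -0.8] t 17.55 w 0.393
turn deg [-0.05 -0.08  0.35]
held hub (array([ 0.47565284, -0.13649697]), np.float64(0.01926134818823695), 100, np.float64(0.000647066283268603))
```

View pics/w12z.png

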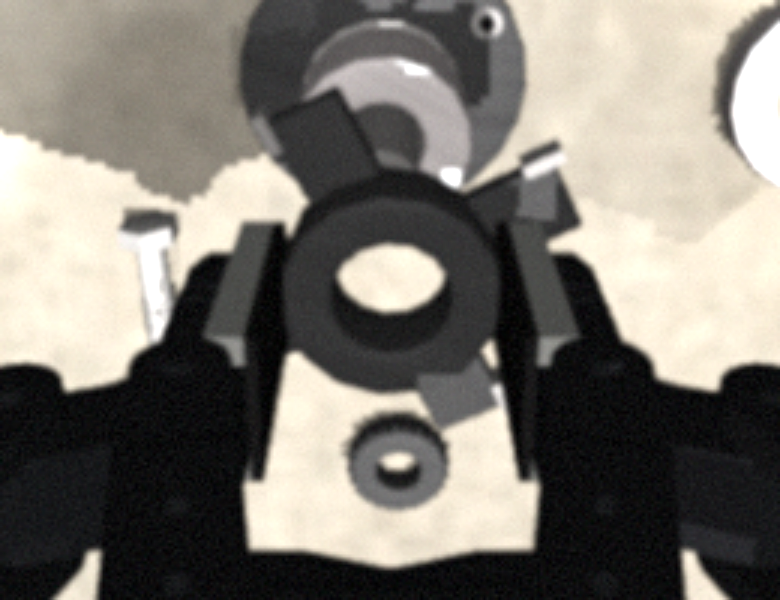

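>>> arm_command(slide=[[0.0011,-0.002,0],[0,0,0.006],[0,0,0.006],[0,0,0.006],[0,0,0.006],[0,0,0.005],[0,0,0.005],[0,0,0]], angular=[[0,0,0.3],[0,0,0],[0,0,0],[0,0,0],[0,0,0],[0,0,0],[0,0,0],[0,0,0]], hand=[0.025,0.025,0.025,0.025,0.025,0.025,0.025,0.025])

```text
time: 18.4
tool_pos: [0.4731, -0.1388, 0.0808]
tcp_rot: [0.0, -3.137, 0.0]
wrist_force: [-0.6, 0.3, -0.9]
width: 0.395
```

Run:
```python
from h import *
s,c,im=snap("wrist","w13")
togo([.475,-.1388,.069],np.pi,s)
im=cv2.convertScaleAbs(cv2.resize(im[180:380,150:410],None,fx=3,fy=3),alpha=1.6); cv2.imwrite("pics/w13z.png",im)
```

```text
slide mm [-1.9  0.  11.7] tcp [ 0.4731 -0.1388  0.0808] F [-0.6  0.3 -0.9] t 18.4 w 0.395
turn deg [-0.   -0.29  0.01]
```

View pics/w13z.png

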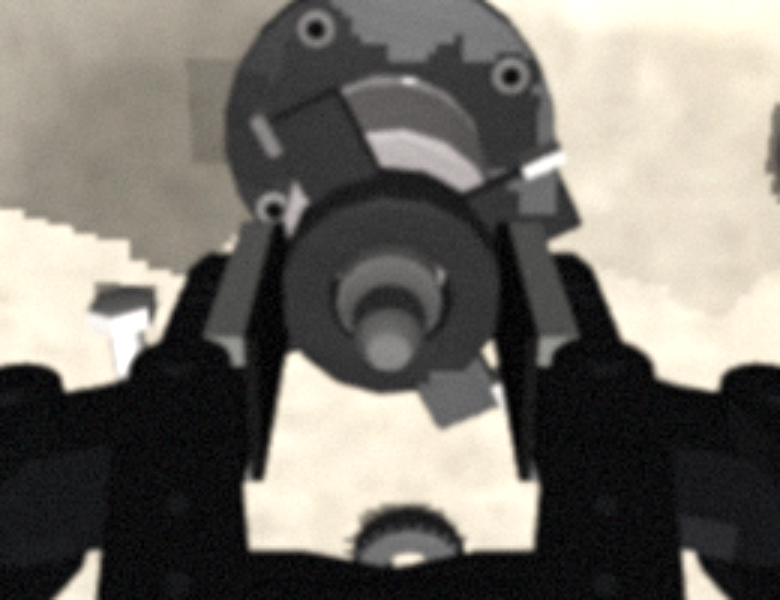

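On the shaft, bottom at ~68 mm. Lower the remaining 12 mm.

>>> arm_command(slide=[[-0.001,0,0.004],[0,0,0.004],[0,0,0.002],[0,0,0.001],[0,0,0.001],[0,0,0.001],[0,0,0],[0,0,0]], angular=[[0,0,0],[0,0,0],[0,0,0],[0,0,0],[0,0,0],[0,0,0],[0,0,0],[0,0,0]], hand=[0.025,0.025,0.025,0.025,0.025,0.025,0.025,0.025])

```text
time: 19.25
tool_pos: [0.4739, -0.139, 0.0692]
tcp_rot: [0.001, -3.135, 0.0]
wrist_force: [-1.9, -0.0, -0.6]
width: 0.39
```

Run:
```python
from h import *
togo([.475,-.1388,.069],np.pi)
```

```text
slide mm [-1.1  0.2  0.1] tcp [ 0.4739 -0.139   0.0692] F [-1.9 -0.  -0.6] t 19.25 w 0.39
turn deg [-0.01 -0.38  0.04]
```

>>> arm_command(slide=[[-0.0005,0,0],[0,0,0],[0,0,0],[0,0,0],[0,0,-0.01],[0,0,-0.03],[0,0,-0.03],[0,0,-0.01]], angular=[[0,-0.3,0],[0,0,0],[0,0,0],[0,0,0],[0,0,0],[0,0,0],[0,0,0],[0,0,0]], hand=[0.06,0.06,0.06,0.06,0.06,0.06,0.06,0.06])

```text
time: 20.05
tool_pos: [0.4755, -0.1389, 0.1521]
tcp_rot: [-0.001, 3.141, 0.0]
wrist_force: [0.7, -0.9, 0.5]
width: 0.702
```

Run:
```python
from h import *
s,c,im=snap("wrist","w14")
togo([.61,.0013,.17],np.pi,s)
for z in (.07,.075): print("hub",z, radial(c,im,[.4745,-.1388],z,.018,sign=1,lo=.8,hi=1.2))
```

```text
slide mm [-134.5  140.2  -17.7] tcp [ 0.4755 -0.1389  0.1521] F [ 0.7 -0.9  0.5] t 20.05 w 0.702
turn deg [0.   0.05 0.02]
hub 0.07 (array([ 0.47417646, -0.1384987 ]), np.float64(0.018351028755088455), 67, np.float64(0.00031651784323027954))
hub 0.075 (array([ 0.47267688, -0.13814034]), np.float64(0.01795986750274216), 53, np.float64(0.0001859580647788836))
```

View pics/w14.png

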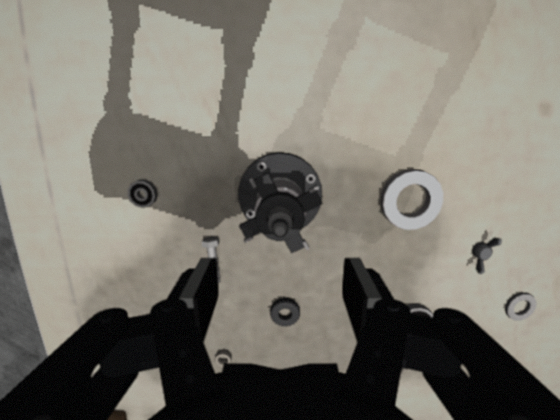

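>>> arm_command(slide=[[-0.015,0.015,-0.003],[-0.033,0.034,0],[-0.033,0.034,0],[-0.033,0.034,0],[-0.016,0.017,0.01],[0,0,0.02],[0,0,0.01],[0,0,0]], angular=[[0,0,0],[0,0,0],[0,0,0],[0,0,0],[0,0,0],[0,0,0],[0,0,0],[0,0,0]], hand=[0.06,0.06,0.06,0.06,0.06,0.06,0.055,0.055])

```text
time: 20.9
tool_pos: [0.61, -0.0, 0.1104]
tcp_rot: [0.003, 3.14, -0.002]
wrist_force: [0.0, 0.3, -0.2]
width: 0.645
```

Run:
```python
from h import *
s,c,im=snap("wrist","w15")
p=[.611,.0013]
print(proj(c,[[*p,.01]]))
for i in range(2):
    q=radial(c,im,p,.01,.021,lo=.75,hi=1.3,sign=1 if i else -1); print("bearing",q)
togo([*p,.1],np.pi,s)
```

```text
[[281.51080272 211.77123803]]
bearing (array([0.6133835 , 0.00261702]), np.float64(0.020408124453223816), 98, np.float64(0.0001740654693726095))
bearing (array([0.61279316, 0.00270925]), np.float64(0.01793569392191694), 87, np.float64(9.071016160595857e-05))
slide mm [-1.   1.3 10.4] tcp [ 0.61   -0.      0.1104] F [ 0.   0.3 -0.2] t 20.9 w 0.645
turn deg [-0.07  0.1  -0.1 ]
```

View pics/w15.png

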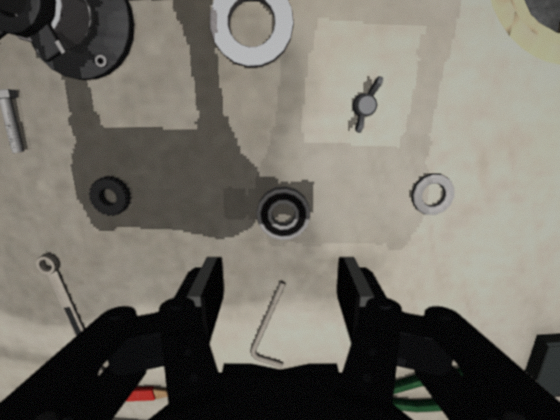

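>>> arm_command(slide=[[-0.003,0.0027,0.02],[0,0,0.03],[0,0,0.025],[0,0,0.015],[0,0,0],[0,0,0],[0,0,0],[0,0,0]], angular=[[0,0,0],[0,0,0],[0,0,0],[0,0,0],[0,0,0],[0,0,0],[0,0,0],[0,0,0]], hand=[0.055,0.055,0.055,0.055,0.055,0.055,0.055,0.055])

```text
time: 21.75
tool_pos: [0.6172, -0.002, 0.0264]
tcp_rot: [0.013, 3.128, -0.003]
wrist_force: [-0.7, -0.3, 1.0]
width: 0.644
```

Run:
```python
from h import *
im=cv2.imread("pics/w15.png")
s,c,im=snap("wrist","w16")
p=[.613,.0027]
print("bearing",radial(c,im,p,.01,.021,lo=.85,hi=1.2,sign=-1))
togo([*p,.006],np.pi,s)
im=cv2.convertScaleAbs(cv2.resize(im[180:380,150:410],None,fx=3,fy=3),alpha=1.6); cv2.imwrite("pics/w16z.png",im)
```

```text
bearing (array([0.61322728, 0.00241648]), np.float64(0.02035315278991613), 87, np.float64(0.00016364777391347438))
slide mm [ 4.5  4.8 20.4] tcp [ 0.6172 -0.002   0.0264] F [-0.7 -0.3  1. ] t 21.75 w 0.644
turn deg [-0.12  0.78 -0.47]
```

View pics/w16z.png

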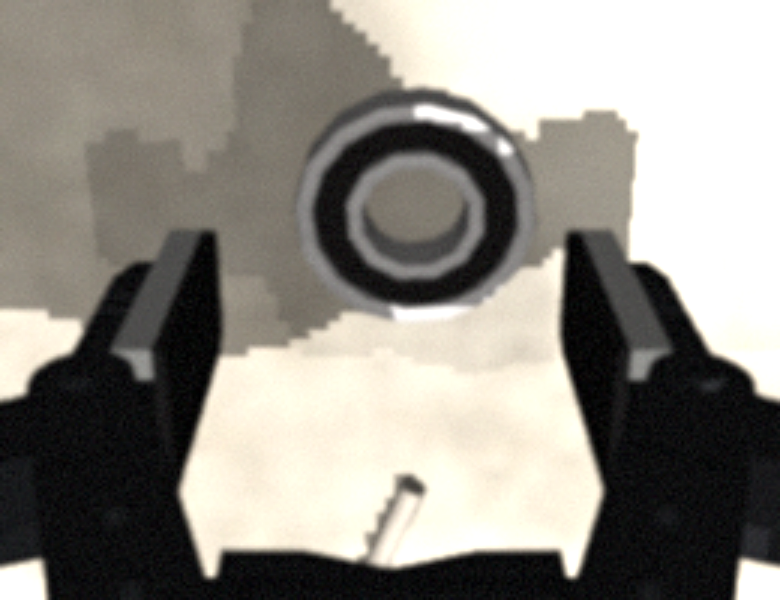

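>>> arm_command(slide=[[0.004,0.0045,0],[0,0,0.006],[0,0,0.006],[0,0,0.004],[0,0,0.002],[0,0,0.001],[0,0,0],[0,0,0]], angular=[[0,0.8,-0.5],[0,0,0],[0,0,0],[0,0,0],[0,0,0],[0,0,0],[0,0,0],[0,0,0]], hand=[0.055,0.055,0.055,0.055,0.055,0.055,0.055,0.055])

```text
time: 22.6
tool_pos: [0.6141, 0.0032, 0.0071]
tcp_rot: [-0.003, 3.141, -0.003]
wrist_force: [0.1, -0.6, -0.1]
width: 0.644
```

Run:
```python
from h import *
togo([.613,.0025,.006],np.pi)
```

```text
slide mm [ 1.1 -0.7  1.1] tcp [0.6141 0.0032 0.0071] F [ 0.1 -0.6 -0.1] t 22.6 w 0.644
turn deg [-0.13  0.05  0.11]
```

>>> arm_command(slide=[[0.001,-0.0007,0.001],[0,0,0],[0,0,0],[0,0,0],[0,0,0],[0,0,0],[0,0,0],[0,0,0]], angular=[[0,0,0],[0,0,0],[0,0,0],[0,0,0],[0,0,0],[0,0,0],[0,0,0],[0,0,0]], hand=[0.05,0.035,0.03,0.03,0.03,0.03,0.03,0.03])

```text
time: 23.4
tool_pos: [0.6132, 0.0024, 0.0068]
tcp_rot: [-0.002, 3.14, -0.003]
wrist_force: [0.0, 0.9, -0.0]
width: 0.459
```

Run:
```python
from h import *
s,c,im=snap("wrist","w17")
togo([.613,.0025,.006],np.pi,s)
print("bearing",radial(c,im,s["tool_pos"],.01,.021,lo=.85,hi=1.2,sign=-1))
im=cv2.convertScaleAbs(cv2.resize(im[180:380,150:410],None,fx=3,fy=3),alpha=1.6); cv2.imwrite("pics/w17z.png",im)
s,c,im=snap("scene"); R=Ro.from_rotvec(s["tcp_rot"])
u0,v0=proj(c,[s["tool_pos"]])[0].round().astype(int)
k=8; a=im[v0-45:v0+30,u0-45:u0+45]; big=cv2.convertScaleAbs(cv2.resize(a,None,fx=k,fy=k,interpolation=cv2.INTER_CUBIC),alpha=1.5)
cv2.imwrite("pics/s17.png",big)
```

```text
slide mm [0.2 0.1 0.8] tcp [0.6132 0.0024 0.0068] F [ 0.   0.9 -0. ] t 23.4 w 0.459
turn deg [-0.11  0.09  0.08]
bearing (array([0.61364428, 0.00267885]), np.float64(0.020600840920966056), 66, np.float64(0.000125919047011213))
```

View pics/w17z.png

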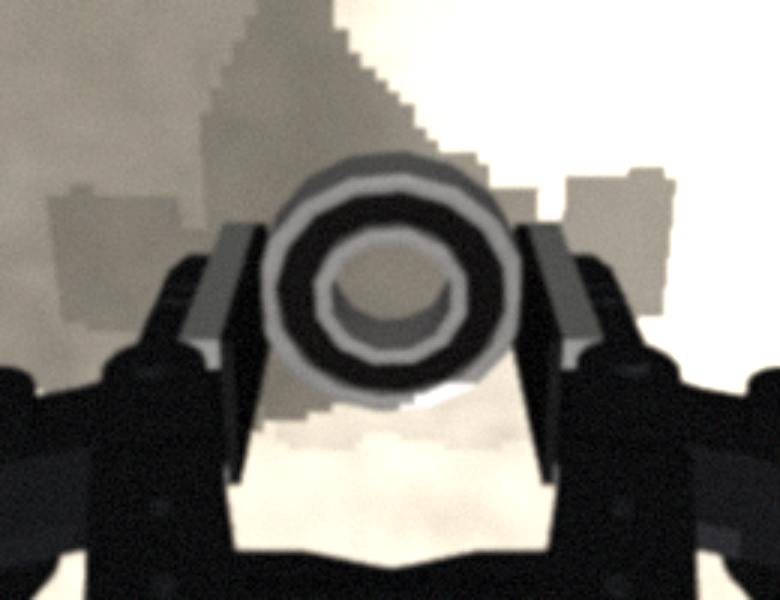

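View pics/s17.png

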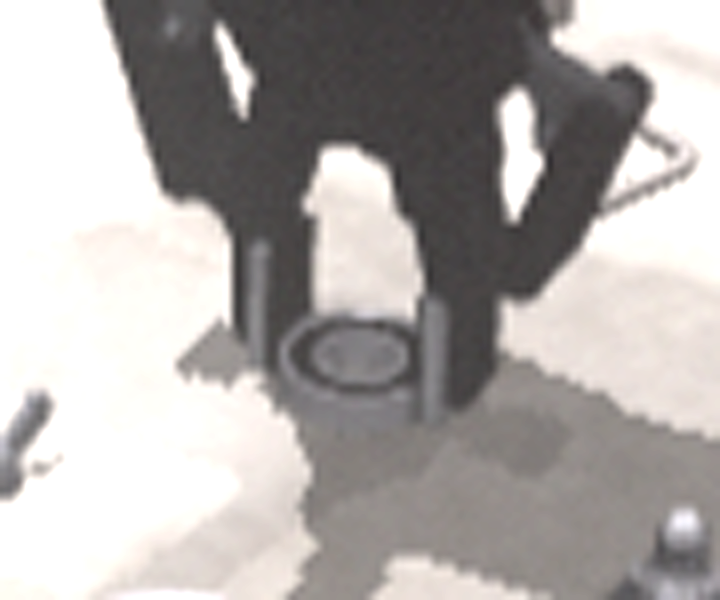

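>>> arm_command(slide=[[0,0,-0.02],[0,0,-0.04],[0,0,-0.04],[0,0,-0.03],[0.03,-0.03,0],[0.03,-0.03,0],[0.03,-0.03,0],[0.02,-0.02,0]], angular=[[0,0,0],[0,0,0],[0,0,0],[0,0,0],[0,0,0],[0,0,0],[0,0,0],[0,0,0]], hand=[0.03,0.03,0.03,0.03,0.03,0.03,0.03,0.03])

```text
time: 24.3
tool_pos: [0.503, -0.1083, 0.1424]
tcp_rot: [-0.013, 3.138, -0.005]
wrist_force: [0.8, -0.4, -1.2]
width: 0.461
```

Run:
```python
from h import *
togo([.474,-.139,.125],np.pi)
```

```text
slide mm [ 29.3 -30.4  17.4] tcp [ 0.503  -0.1083  0.1424] F [ 0.8 -0.4 -1.2] t 24.3 w 0.461
turn deg [-0.18  0.21  0.47]
```

>>> arm_command(slide=[[0.017,-0.018,0],[0.01,-0.01,0.008],[0.002,-0.002,0.006],[0,0,0.002],[0,0,0],[0,0,0],[0,0,0],[0,0,0]], angular=[[0,0,0.5],[0,0,0],[0,0,0],[0,0,0],[0,0,0],[0,0,0],[0,0,0],[0,0,0]], hand=[0.03,0.03,0.03,0.03,0.03,0.03,0.03,0.03])

```text
time: 25.1
tool_pos: [0.4727, -0.1393, 0.1246]
tcp_rot: [0.003, 3.138, -0.003]
wrist_force: [0.7, -0.4, -1.1]
width: 0.463
```

Run:
```python
from h import *
s,c,im=snap("wrist","w18")
togo([.474,-.139,.0768],np.pi,s)
print("held",radial(c,im,s["tool_pos"],s["tool_pos"][2]+.0032,.021,lo=.85,hi=1.2,sign=-1))
im=cv2.convertScaleAbs(cv2.resize(im[180:380,150:410],None,fx=3,fy=3),alpha=1.6); cv2.imwrite("pics/w18z.png",im)
```

```text
slide mm [-1.2  0.4 47.8] tcp [ 0.4727 -0.1393  0.1246] F [ 0.7 -0.4 -1.1] t 25.1 w 0.463
turn deg [-0.13  0.23 -0.1 ]
held (array([ 0.47310468, -0.13910358]), np.float64(0.020644626551494634), 63, np.float64(0.00011095561137581048))
```

View pics/w18z.png

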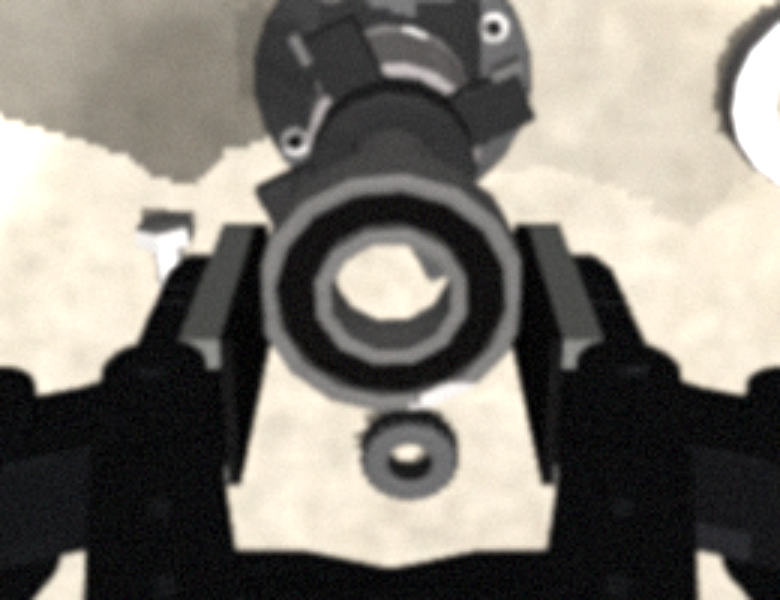

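>>> arm_command(slide=[[-0.0012,0.0003,0.006],[0,0,0.007],[0,0,0.006],[0,0,0.006],[0,0,0.004],[0,0,0.003],[0,0,0],[0,0,0]], angular=[[0,0.2,0],[0,0,0],[0,0,0],[0,0,0],[0,0,0],[0,0,0],[0,0,0],[0,0,0]], hand=[0.03,0.03,0.03,0.03,0.03,0.03,0.03,0.03])

```text
time: 25.95
tool_pos: [0.4739, -0.1386, 0.0891]
tcp_rot: [-0.002, -3.141, 0.003]
wrist_force: [-0.3, -0.7, -0.0]
width: 0.467
```

Run:
```python
from h import *
s,c,im=snap("wrist","w19")
togo([.474,-.139,.0768],np.pi,s)
im=cv2.convertScaleAbs(cv2.resize(im[180:380,150:410],None,fx=3,fy=3),alpha=1.6); cv2.imwrite("pics/w19z.png",im)
```

```text
slide mm [-0.2 -0.4 12.3] tcp [ 0.4739 -0.1386  0.0891] F [-0.3 -0.7 -0. ] t 25.95 w 0.467
turn deg [-0.1  -0.04 -0.08]
```

View pics/w19z.png

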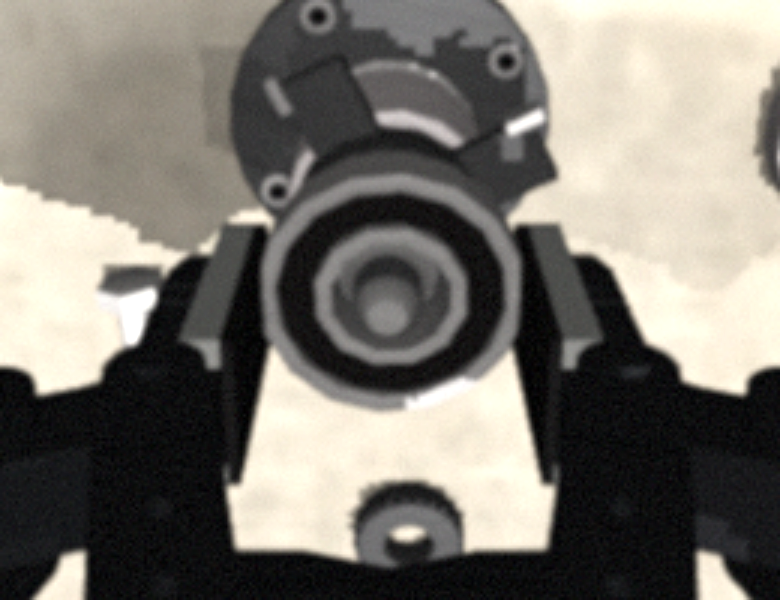

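Centred on the nose. Lower the last 12 mm.

>>> arm_command(slide=[[0,-0.0003,0.004],[0,0,0.004],[0,0,0.003],[0,0,0.001],[0,0,0.001],[0,0,0.001],[0,0,0],[0,0,0]], angular=[[0,0,0],[0,0,0],[0,0,0],[0,0,0],[0,0,0],[0,0,0],[0,0,0],[0,0,0]], hand=[0.03,0.03,0.03,0.03,0.03,0.03,0.03,0.03])

```text
time: 26.8
tool_pos: [0.4752, -0.1394, 0.0772]
tcp_rot: [0.002, 3.14, -0.004]
wrist_force: [0.2, 0.4, -1.5]
width: 0.463
```

Run:
```python
from h import *
togo([.474,-.139,.0768],np.pi)
```

```text
slide mm [1.2 0.4 0.4] tcp [ 0.4752 -0.1394  0.0772] F [ 0.2  0.4 -1.5] t 26.8 w 0.463
turn deg [-0.15  0.09 -0.08]
```

>>> arm_command(slide=[[0.0008,0.0002,0.0005],[0,0,0],[0,0,0],[0,0,0],[0,0,-0.01],[0,0,-0.03],[0,0,-0.03],[0,0,-0.01]], angular=[[0,0,0],[0,0,0],[0,0,0],[0,0,0],[0,0,0],[0,0,0],[0,0,0],[0,0,0]], hand=[0.06,0.06,0.06,0.06,0.06,0.06,0.06,0.06])

```text
time: 27.6
tool_pos: [0.4723, -0.1383, 0.1578]
tcp_rot: [-0.002, -3.138, 0.001]
wrist_force: [0.3, -0.1, 0.7]
width: 0.699
```

Run:
```python
from h import *
s,c,im=snap("wrist","w20")
togo([.597,.12,.12],np.pi,s)
for z in (.080,.085): print("brg",z, radial(c,im,[.4745,-.1388],z,.021,sign=-1,lo=.8,hi=1.2))
im=cv2.convertScaleAbs(cv2.resize(im[150:350,150:410],None,fx=3,fy=3),alpha=1.6); cv2.imwrite("pics/w20z.png",im)
```

```text
slide mm [-124.5  258.5   37.2] tcp [ 0.4723 -0.1383  0.1578] F [ 0.3 -0.1  0.7] t 27.6 w 0.699
turn deg [-0.04 -0.22 -0.08]
brg 0.08 (array([ 0.47433943, -0.13921807]), np.float64(0.021123379024698644), 92, np.float64(0.0010845561726340151))
brg 0.085 (array([ 0.47359968, -0.1391258 ]), np.float64(0.020071775352681245), 76, np.float64(0.00019600001875421345))
```

View pics/w20z.png

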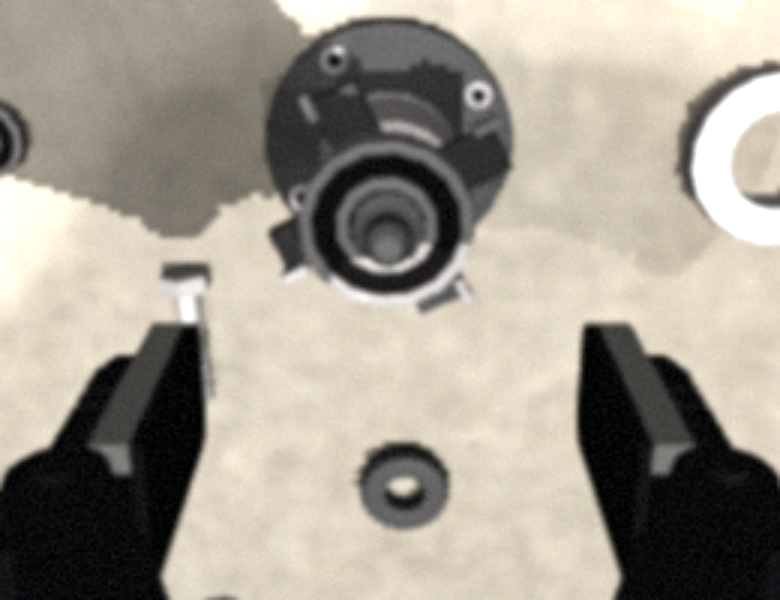

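>>> arm_command(slide=[[-0.01,0.02,0],[-0.021,0.044,0],[-0.021,0.044,0],[-0.021,0.044,0],[-0.021,0.044,0],[-0.021,0.044,0.01],[-0.01,0.02,0.02],[0,0,0.02]], angular=[[0,0,0],[0,0,0],[0,0,0],[0,0,0],[0,0,0],[0,0,0],[0,0,0],[0,0,0]], hand=[0.06,0.06,0.06,0.06,0.06,0.05,0.05,0.05])

```text
time: 28.45
tool_pos: [0.6044, 0.129, 0.1058]
tcp_rot: [0.01, 3.136, -0.002]
wrist_force: [-0.6, 0.2, -0.6]
width: 0.585
```

Run:
```python
from h import *
s,c,im=snap("wrist","w21")
p=[.598,.1205]
print(proj(c,[[*p,.006]]))
q=radial(c,im,p,.006,.017,lo=.7,hi=1.35,sign=-1); print(q,radial(c,im,q[0],.006,.017,lo=.8,hi=1.2))
togo([*q[0],.03],np.pi,s)
```

```text
[[268.58036157 202.31906472]]
(array([0.59720084, 0.12043497]), np.float64(0.014720676039223385), 91, np.float64(0.0002004658090372334)) (array([0.59741372, 0.12026156]), np.float64(0.01724152493713053), 111, np.float64(0.0003850807672444584))
slide mm [ 7.6 -8.5 75.7] tcp [0.6044 0.129  0.1058] F [-0.6  0.2 -0.6] t 28.45 w 0.585
turn deg [-0.09  0.31 -0.36]
```

View pics/w21.png

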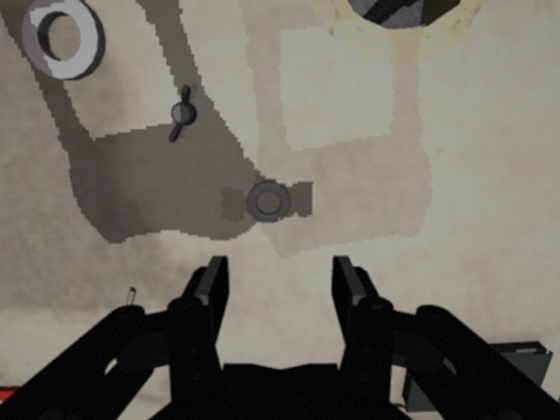

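>>> arm_command(slide=[[0.006,-0.008,0.01],[0.001,-0.0005,0.025],[0,0,0.025],[0,0,0.012],[0,0,0.003],[0,0,0],[0,0,0],[0,0,0]], angular=[[0,0.3,-0.4],[0,0,0],[0,0,0],[0,0,0],[0,0,0],[0,0,0],[0,0,0],[0,0,0]], hand=[0.05,0.05,0.05,0.05,0.048,0.048,0.048,0.048])

```text
time: 29.3
tool_pos: [0.5898, 0.1132, 0.023]
tcp_rot: [-0.002, -3.13, 0.007]
wrist_force: [-0.3, 0.6, -0.2]
width: 0.566
```

Run:
```python
from h import *
s,c,im=snap("wrist","w22")
p=[.5974,.1203]
print(radial(c,im,p,.006,.017,lo=.8,hi=1.2))
togo([*p,.005],np.pi,s)
im=cv2.convertScaleAbs(cv2.resize(im[150:350,150:410],None,fx=3,fy=3),alpha=1.6); cv2.imwrite("pics/w22z.png",im)
```

```text
(array([0.5976372 , 0.12018898]), np.float64(0.017158516280558925), 96, np.float64(0.00016796980592679624))
slide mm [-7.8  7.2 17.9] tcp [0.5898 0.1132 0.023 ] F [-0.3  0.6 -0.2] t 29.3 w 0.566
turn deg [-0.27 -0.66 -0.08]
```

View pics/w22z.png

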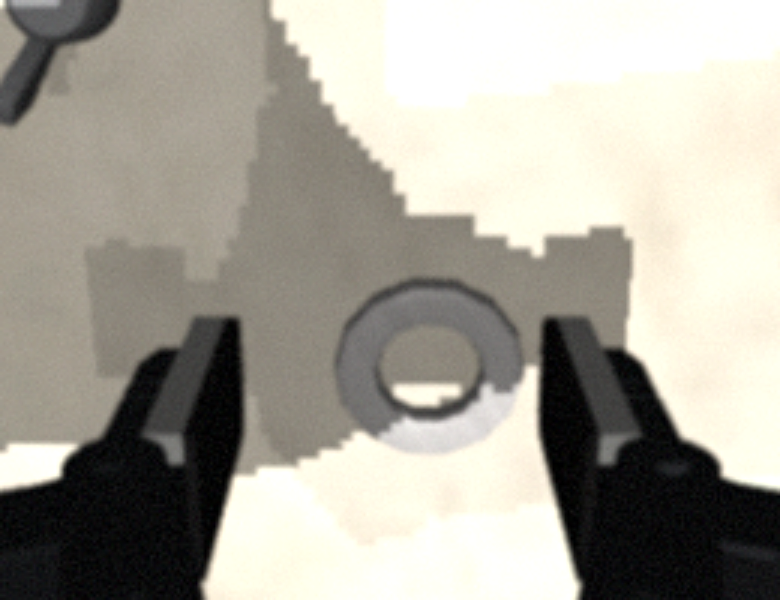

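>>> arm_command(slide=[[-0.0077,0.007,0],[0,0,0.003],[0,0,0.006],[0,0,0.005],[0,0,0.002],[0,0,0.001],[0,0,0],[0,0,0]], angular=[[-0.2,-0.6,0],[0,0,0],[0,0,0],[0,0,0],[0,0,0],[0,0,0],[0,0,0],[0,0,0]], hand=[0.048,0.048,0.048,0.048,0.046,0.044,0.044,0.044])

```text
time: 30.15
tool_pos: [0.6, 0.1217, 0.0063]
tcp_rot: [0.001, 3.138, -0.001]
wrist_force: [-0.3, 0.2, 0.1]
width: 0.519
```

Run:
```python
from h import *
togo([.5975,.1202,.0055],np.pi)
```

```text
slide mm [ 2.5 -1.5  0.8] tcp [0.6    0.1217 0.0063] F [-0.3  0.2  0.1] t 30.15 w 0.519
turn deg [-0.02  0.2  -0.02]
```

>>> arm_command(slide=[[0.0023,-0.0015,0.001],[0,0,0],[0,0,0],[0,0,0],[0,0,0],[0,0,0],[0,0,0],[0,0,0]], angular=[[0,0,0],[0,0,0],[0,0,0],[0,0,0],[0,0,0],[0,0,0],[0,0,0],[0,0,0]], hand=[0.044,0.042,0.03,0.022,0.022,0.022,0.022,0.022], squeeze=40)

```text
time: 30.95
tool_pos: [0.5996, 0.1202, 0.0076]
tcp_rot: [0.001, 3.134, 0.001]
wrist_force: [-0.4, -1.1, 1.9]
width: 0.362
```

Run:
```python
from h import *
s,c,im=snap("wrist","w23")
togo([.5975,.1202,.0055],np.pi,s)
print(radial(c,im,s["tool_pos"],.006,.017,lo=.8,hi=1.2))
im=cv2.convertScaleAbs(cv2.resize(im[150:350,150:410],None,fx=3,fy=3),alpha=1.6); cv2.imwrite("pics/w23z.png",im)
s,c,im=snap("scene"); R=Ro.from_rotvec(s["tcp_rot"])
u0,v0=proj(c,[s["tool_pos"]])[0].round().astype(int)
k=8; a=im[v0-45:v0+30,u0-45:u0+45]; big=cv2.convertScaleAbs(cv2.resize(a,None,fx=k,fy=k,interpolation=cv2.INTER_CUBIC),alpha=1.5)
cv2.imwrite("pics/s23.png",big)
```

```text
slide mm [2.2 0.  2.1] tcp [0.5996 0.1202 0.0076] F [-0.4 -1.1  1.9] t 30.95 w 0.362
turn deg [ 0.02  0.46 -0.04]
(array([0.59770061, 0.12039377]), np.float64(0.016803840534360036), 100, np.float64(0.0005446074265015432))
```

View pics/w23z.png

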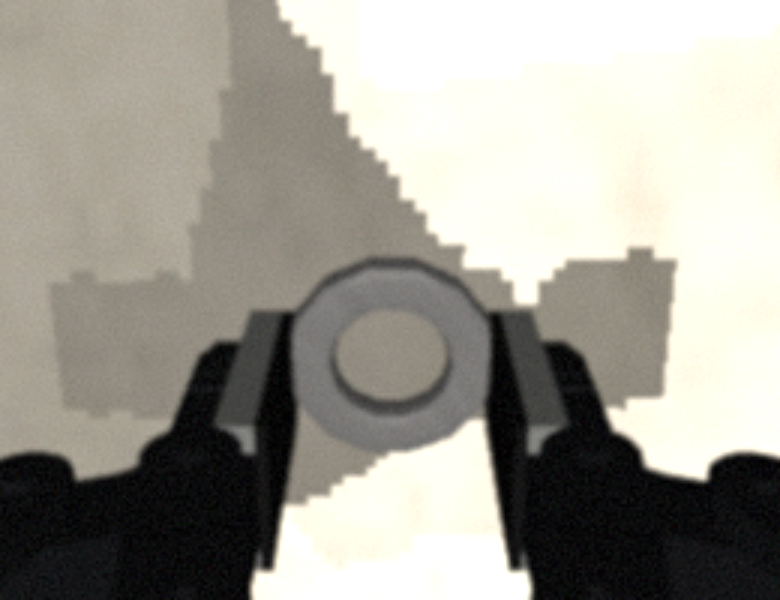

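View pics/s23.png

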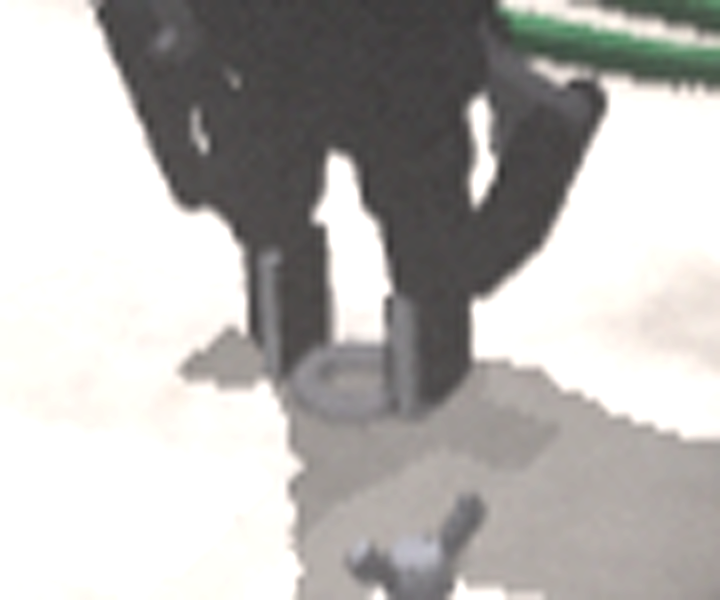

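>>> arm_command(slide=[[0,0,-0.02],[0,0,-0.04],[0,0,-0.04],[0,0,-0.03],[0.021,-0.044,0],[0.021,-0.044,0],[0.021,-0.044,0],[0.021,-0.044,0]], angular=[[0,0.4,0],[0,0,0],[0,0,0],[0,0,0],[0,0,0],[0,0,0],[0,0,0],[0,0,0]], hand=[0.022,0.022,0.022,0.022,0.022,0.022,0.022,0.022])

```text
time: 31.85
tool_pos: [0.5144, -0.056, 0.141]
tcp_rot: [0.015, -3.141, 0.001]
wrist_force: [0.2, -1.1, -0.1]
width: 0.361
```

Run:
```python
from h import *
togo([.4764,-.139,.125],np.pi)
```

```text
slide mm [ 38.7 -82.6  16.1] tcp [ 0.5144 -0.056   0.141 ] F [ 0.2 -1.1 -0.1] t 31.85 w 0.361
turn deg [-0.02 -0.06  0.55]
```

>>> arm_command(slide=[[0.018,-0.038,0],[0.013,-0.027,0],[0.006,-0.014,0.006],[0.001,-0.003,0.006],[0,0,0.003],[0,0,0],[0,0,0],[0,0,0]], angular=[[0,0,0.5],[0,0,0],[0,0,0],[0,0,0],[0,0,0],[0,0,0],[0,0,0],[0,0,0]], hand=[0.022,0.022,0.022,0.022,0.022,0.022,0.022,0.022])

```text
time: 32.65
tool_pos: [0.4711, -0.1431, 0.1239]
tcp_rot: [-0.007, -3.138, -0.0]
wrist_force: [0.4, -0.1, -0.1]
width: 0.366
```

Run:
```python
from h import *
s,c,im=snap("wrist","w24")
togo([.4764,-.139,.0876],np.pi,s)
print(s["tool_pos"],radial(c,im,s["tool_pos"],s["tool_pos"][2]-.0016,.017,lo=.8,hi=1.2))
im=cv2.convertScaleAbs(cv2.resize(im[150:350,150:410],None,fx=3,fy=3),alpha=1.6); cv2.imwrite("pics/w24z.png",im)
```

```text
slide mm [-5.4  4.1 36.3] tcp [ 0.4711 -0.1431  0.1239] F [ 0.4 -0.1 -0.1] t 32.65 w 0.366
turn deg [ 0.   -0.23 -0.24]
[ 0.47113136 -0.14312531  0.1239227 ] (array([ 0.46989026, -0.14282499]), np.float64(0.016305880744772235), 93, np.float64(0.00020526517718709447))
```

View pics/w24z.png

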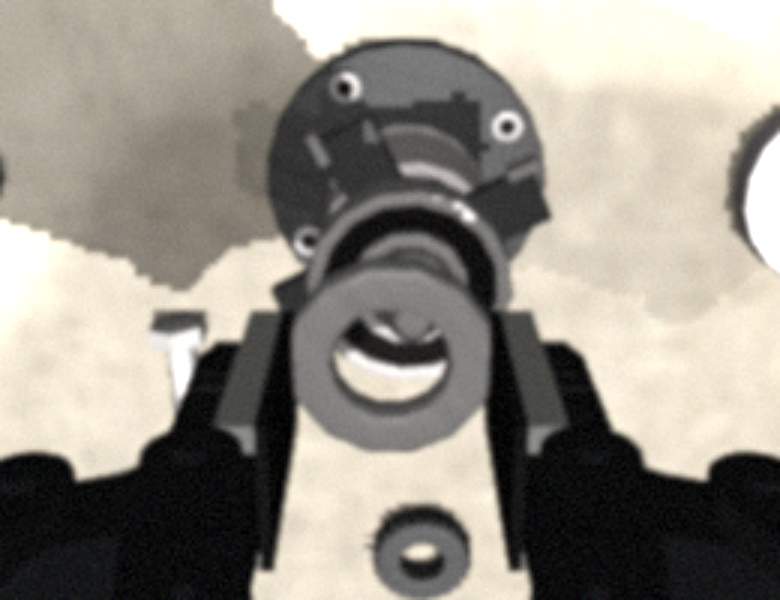

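>>> arm_command(slide=[[-0.0045,0.0038,0],[0,0,0.004],[0,0,0.004],[0,0,0.002],[0,0,0],[0,0,0],[0,0,0],[0,0,0]], angular=[[0,-0.2,-0.2],[0,0,0],[0,0,0],[0,0,0],[0,0,0],[0,0,0],[0,0,0],[0,0,0]], hand=[0.022,0.022,0.022,0.022,0.022,0.022,0.022,0.022])

```text
time: 33.5
tool_pos: [0.477, -0.1378, 0.1133]
tcp_rot: [-0.003, 3.141, 0.0]
wrist_force: [0.3, -0.1, -0.3]
width: 0.367
```

Run:
```python
from h import *
s,c,im=snap("wrist","w25")
togo([.476,-.139,.0876],np.pi,s)
h=s["tool_pos"]
print(h,radial(c,im,h-[.0016,0,0],h[2]-.0016,.017,lo=.85,hi=1.15,sign=-1),radial(c,im,h-[.0016,0,0],h[2]-.0016,.00925,lo=.85,hi=1.2))
im=cv2.convertScaleAbs(cv2.resize(im[150:350,150:410],None,fx=3,fy=3),alpha=1.6); cv2.imwrite("pics/w25z.png",im)
```

```text
slide mm [ 1.  -1.2 25.7] tcp [ 0.477  -0.1378  0.1133] F [ 0.3 -0.1 -0.3] t 33.5 w 0.367
turn deg [0.   0.03 0.11]
[ 0.47700441 -0.13783996  0.11334682] (array([ 0.47561587, -0.13765684]), np.float64(0.016268237039850766), 66, np.float64(0.0002425561437710555)) (array([ 0.47408225, -0.13767478]), np.float64(0.008499801518325276), 83, np.float64(0.00019486466038631974))
```

View pics/w25z.png

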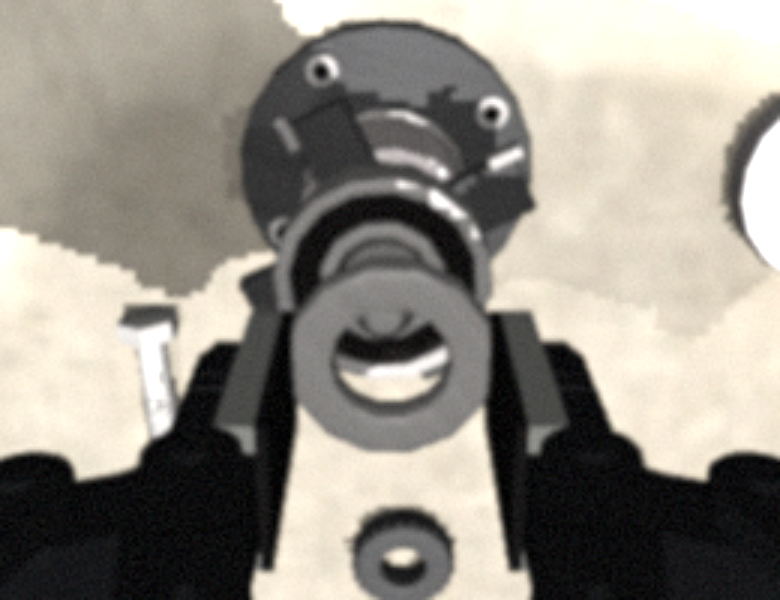

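>>> arm_command(slide=[[0.001,-0.0013,0],[0,0,0.003],[0,0,0.004],[0,0,0.004],[0,0,0.004],[0,0,0.003],[0,0,0],[0,0,0]], angular=[[0,0,0],[0,0,0],[0,0,0],[0,0,0],[0,0,0],[0,0,0],[0,0,0],[0,0,0]], hand=[0.022,0.022,0.022,0.022,0.022,0.022,0.022,0.022])

```text
time: 34.35
tool_pos: [0.4756, -0.1393, 0.0934]
tcp_rot: [-0.003, 3.142, 0.0]
wrist_force: [0.2, 0.3, -0.1]
width: 0.364
```

Run:
```python
from h import *
s,c,im=snap("wrist","w26")
togo([.476,-.139,.0876],np.pi,s)
h=s["tool_pos"]
print(h,radial(c,im,h-[.0016,0,0],h[2]-.0016,.017,lo=.85,hi=1.15,sign=-1))
im=cv2.convertScaleAbs(cv2.resize(im[150:350,150:410],None,fx=3,fy=3),alpha=1.6); cv2.imwrite("pics/w26z.png",im)
```

```text
slide mm [-0.4  0.3  5.8] tcp [ 0.4756 -0.1393  0.0934] F [ 0.2  0.3 -0.1] t 34.35 w 0.364
turn deg [0.01 0.   0.09]
[ 0.47559789 -0.13933695  0.09340767] (array([ 0.47432746, -0.13909267]), np.float64(0.016480076739529642), 71, np.float64(0.00033940885977623916))
```

View pics/w26z.png

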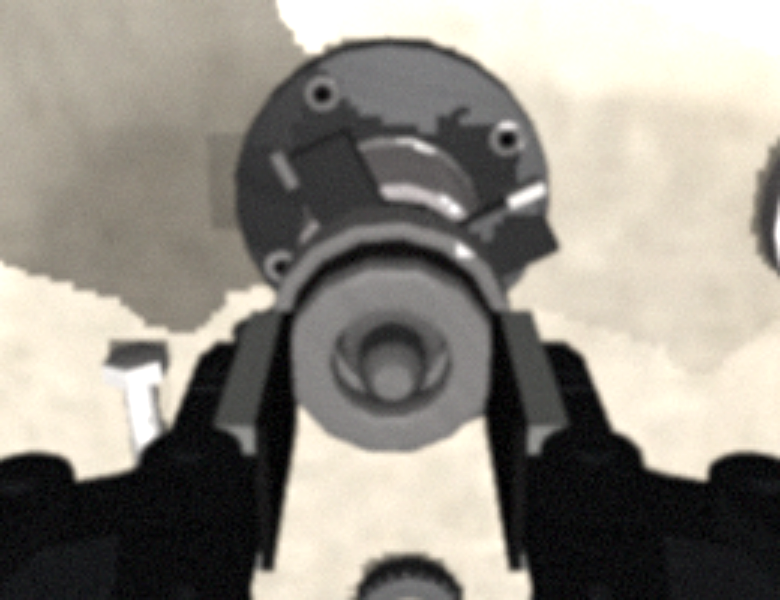

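Aligned. Last 6 mm.

>>> arm_command(slide=[[0,0,0.002],[0,0,0.002],[0,0,0.002],[0,0,0.001],[0,0,0.001],[0,0,0.001],[0,0,0],[0,0,0]], angular=[[0,0,0],[0,0,0],[0,0,0],[0,0,0],[0,0,0],[0,0,0],[0,0,0],[0,0,0]], hand=[0.022,0.022,0.022,0.022,0.022,0.022,0.022,0.022])

```text
time: 35.2
tool_pos: [0.4767, -0.1397, 0.088]
tcp_rot: [-0.003, 3.14, -0.0]
wrist_force: [0.6, -0.6, -0.8]
width: 0.364
```

Run:
```python
from h import *
s,c,im=snap("wrist","w27")
togo([.476,-.139,.0876],np.pi,s)
im=cv2.convertScaleAbs(cv2.resize(im[150:350,150:410],None,fx=3,fy=3),alpha=1.6); cv2.imwrite("pics/w27z.png",im)
```

```text
slide mm [0.7 0.7 0.4] tcp [ 0.4767 -0.1397  0.088 ] F [ 0.6 -0.6 -0.8] t 35.2 w 0.364
turn deg [-0.02  0.08  0.1 ]
```

View pics/w27z.png

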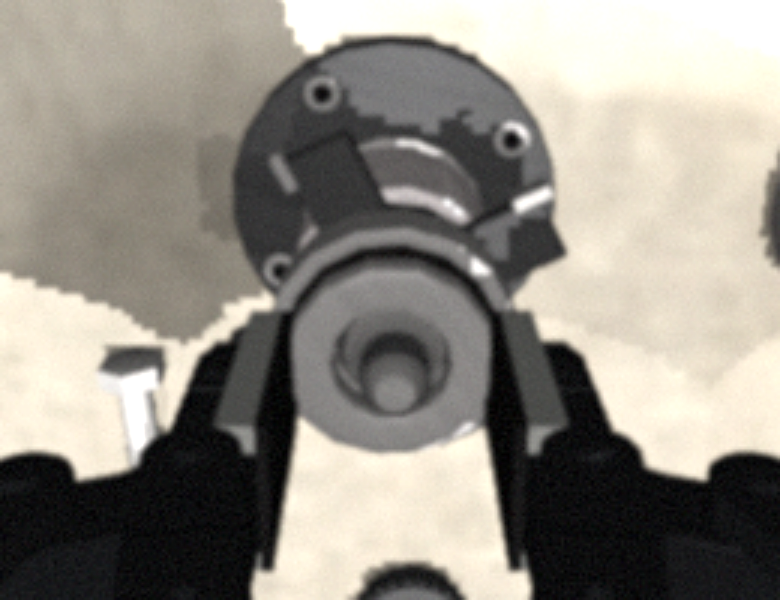

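>>> arm_command(slide=[[0.0005,0.0005,0.0006],[0,0,0],[0,0,0],[0,0,0],[0,0,-0.01],[0,0,-0.03],[0,0,-0.03],[0,0,0]], angular=[[0,0,0],[0,0,0],[0,0,0],[0,0,0],[0,0,0],[0,0,0],[0,0,0],[0,0,0]], hand=[0.05,0.05,0.05,0.05,0.05,0.05,0.05,0.05])

```text
time: 36.05
tool_pos: [0.4751, -0.1388, 0.1595]
tcp_rot: [0.003, -3.14, -0.001]
wrist_force: [0.7, 0.3, 0.2]
width: 0.587
```

Run:
```python
from h import *
s,c,im=snap("wrist","w28")
togo([.5975,-.1355,.12],np.pi,s)
for z in (.083,.086,.089): print("collar",z, radial(c,im,[.4745,-.1388],z,.017,lo=.8,hi=1.2))
im=cv2.convertScaleAbs(cv2.resize(im[150:350,150:410],None,fx=3,fy=3),alpha=1.6); cv2.imwrite("pics/w28z.png",im)
```

```text
slide mm [-122.5    3.    39.3] tcp [ 0.4751 -0.1388  0.1595] F [0.7 0.3 0.2] t 36.05 w 0.587
turn deg [ 0.05 -0.11  0.1 ]
collar 0.083 (array([ 0.47651569, -0.13958682]), np.float64(0.01815144831035765), 102, np.float64(0.00119868856023983))
collar 0.086 (array([ 0.4755527 , -0.13959735]), np.float64(0.017863663571266074), 101, np.float64(0.0012174994006537536))
collar 0.089 (array([ 0.47400498, -0.13958642]), np.float64(0.017753557228447483), 102, np.float64(0.0011416856420138222))
```

View pics/w28z.png

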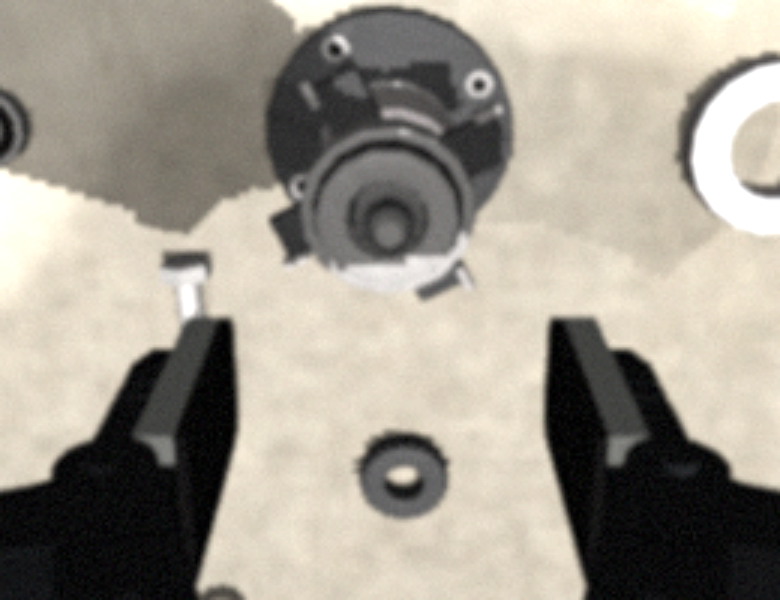

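Collar seated, concentric. Now the nut.

>>> arm_command(slide=[[-0.015,0,0],[-0.035,0.001,0],[-0.035,0.001,0],[-0.025,0,0.01],[-0.01,0,0.015],[0,0,0.01],[0,0,0],[0,0,0]], angular=[[0,0,0],[0,0,0],[0,0,0],[0,0,0],[0,0,0],[0,0,0],[0,0,0],[0,0,0]], hand=[0.05,0.05,0.05,0.05,0.046,0.046,0.046,0.046])

```text
time: 36.9
tool_pos: [0.5923, -0.1348, 0.1148]
tcp_rot: [0.002, -3.128, -0.006]
wrist_force: [0.1, 0.4, 0.1]
width: 0.535
```

Run:
```python
from h import *
s,c,im=snap("wrist","w29")
p=[.597,-.1355]
q=radial(c,im,p,.01,.0155,lo=.7,hi=1.35,sign=1); print(q,radial(c,im,p,.01,.0066,lo=.6,hi=1.35,sign=-1))
togo([*q[0],.03],np.pi,s)
im=cv2.convertScaleAbs(cv2.resize(im[150:350,150:410],None,fx=3,fy=3),alpha=1.6); cv2.imwrite("pics/w29z.png",im)
```

```text
(array([ 0.59760245, -0.13373182]), np.float64(0.015555787606838248), 118, np.float64(0.0002915001097360268)) (array([ 0.5969992 , -0.13421685]), np.float64(0.00574402940267616), 108, np.float64(9.341471886530669e-05))
slide mm [-6.5  0.7 84.8] tcp [ 0.5923 -0.1348  0.1148] F [0.1 0.4 0.1] t 36.9 w 0.535
turn deg [ 0.23 -0.79  0.06]
```

View pics/w29z.png

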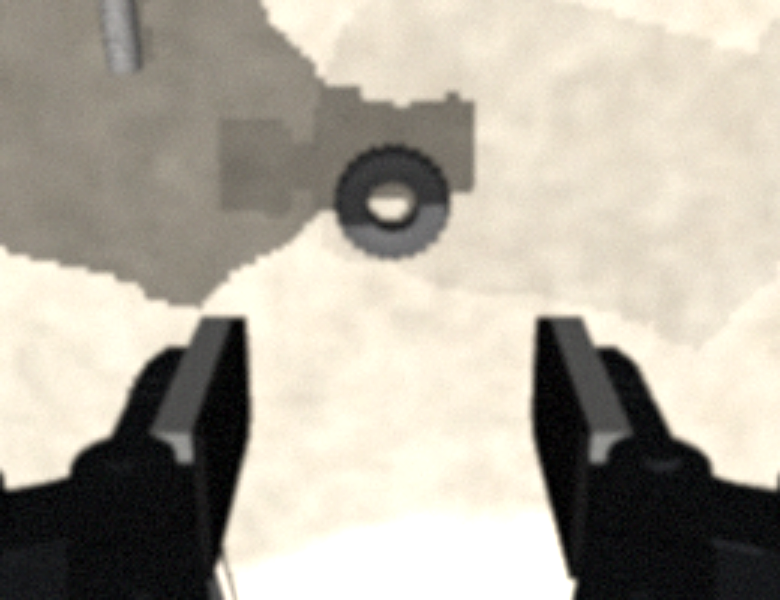

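>>> arm_command(slide=[[-0.005,0.0008,0.005],[0,0,0.025],[0,0,0.03],[0,0,0.02],[0,0,0.005],[0,0,0],[0,0,0],[0,0,0]], angular=[[0.2,-0.8,0],[0,0,0],[0,0,0],[0,0,0],[0,0,0],[0,0,0],[0,0,0],[0,0,0]], hand=[0.046,0.046,0.046,0.046,0.046,0.046,0.046,0.046])

```text
time: 37.75
tool_pos: [0.6006, -0.1354, 0.0347]
tcp_rot: [0.001, 3.126, -0.005]
wrist_force: [0.2, -0.5, 0.2]
width: 0.54
```

Run:
```python
from h import *
s,c,im=snap("wrist","w30")
p=[.5975,-.134]
q=radial(c,im,p,.01,.0155,lo=.8,hi=1.25,sign=1); print(q)
togo([*q[0],.008],np.pi,s)
im=cv2.convertScaleAbs(cv2.resize(im[150:350,150:410],None,fx=3,fy=3),alpha=1.6); cv2.imwrite("pics/w30z.png",im)
```

```text
(array([ 0.59729574, -0.13375248]), np.float64(0.01565894042149871), 116, np.float64(0.0002789368613412557))
slide mm [ 3.8  1.7 26.6] tcp [ 0.6006 -0.1354  0.0347] F [ 0.2 -0.5  0.2] t 37.75 w 0.54
turn deg [-0.2   0.89 -0.04]
```

View pics/w30z.png

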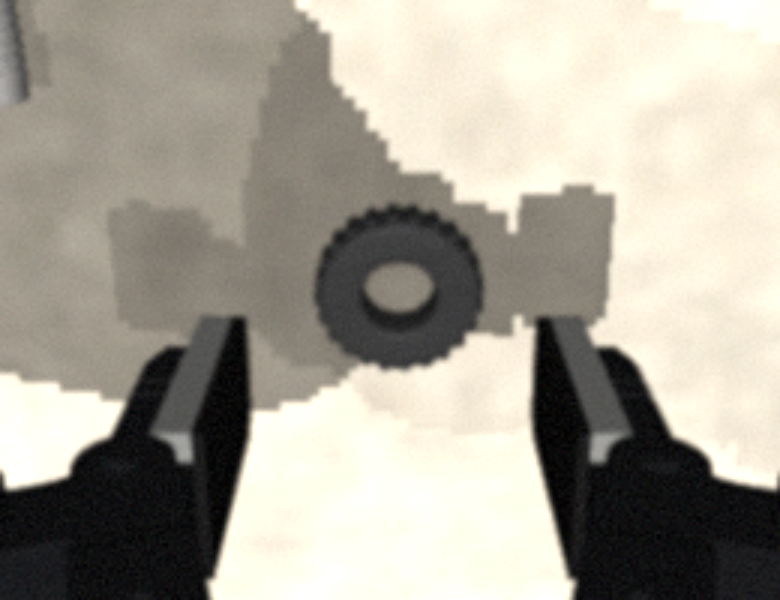

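>>> arm_command(slide=[[0.0033,0.0016,0],[0,0,0.006],[0,0,0.008],[0,0,0.006],[0,0,0.003],[0,0,0.001],[0,0,0],[0,0,0]], angular=[[-0.2,0.9,0],[0,0,0],[0,0,0],[0,0,0],[0,0,0],[0,0,0],[0,0,0],[0,0,0]], hand=[0.046,0.046,0.046,0.045,0.043,0.042,0.042,0.042])

```text
time: 38.6
tool_pos: [0.5987, -0.134, 0.0103]
tcp_rot: [0.001, 3.14, -0.001]
wrist_force: [0.2, 0.8, -0.6]
width: 0.489
```

Run:
```python
from h import *
togo([.5973,-.1338,.009],np.pi)
```

```text
slide mm [1.4 0.2 1.3] tcp [ 0.5987 -0.134   0.0103] F [ 0.2  0.8 -0.6] t 38.6 w 0.489
turn deg [-0.03  0.1  -0.04]
```

>>> arm_command(slide=[[0.0014,0.0002,0.0013],[0,0,0],[0,0,0],[0,0,0],[0,0,0],[0,0,0],[0,0,0],[0,0,0]], angular=[[0,0,0],[0,0,0],[0,0,0],[0,0,0],[0,0,0],[0,0,0],[0,0,0],[0,0,0]], hand=[0.042,0.035,0.025,0.02,0.02,0.02,0.02,0.02])

```text
time: 39.4
tool_pos: [0.5977, -0.1339, 0.0098]
tcp_rot: [0.001, 3.138, -0.001]
wrist_force: [0.9, 0.2, 0.4]
width: 0.325
```

Run:
```python
from h import *
s,c,im=snap("wrist","w31")
togo([.5973,-.1338,.009],np.pi,s)
h=s["tool_pos"]
print(radial(c,im,h,.01,.0155,lo=.8,hi=1.2,sign=1),radial(c,im,h,.01,.0066,lo=.6,hi=1.35,sign=-1))
im=cv2.convertScaleAbs(cv2.resize(im[150:350,150:410],None,fx=3,fy=3),alpha=1.6); cv2.imwrite("pics/w31z.png",im)
```

```text
slide mm [0.4 0.1 0.8] tcp [ 0.5977 -0.1339  0.0098] F [0.9 0.2 0.4] t 39.4 w 0.325
turn deg [-0.05  0.18 -0.04]
(array([ 0.59711883, -0.13373544]), np.float64(0.016543037310994414), 104, np.float64(0.0005610525383958204)) (array([ 0.59668815, -0.13369514]), np.float64(0.0056857275272753985), 90, np.float64(7.289543927470549e-05))
```

View pics/w31z.png

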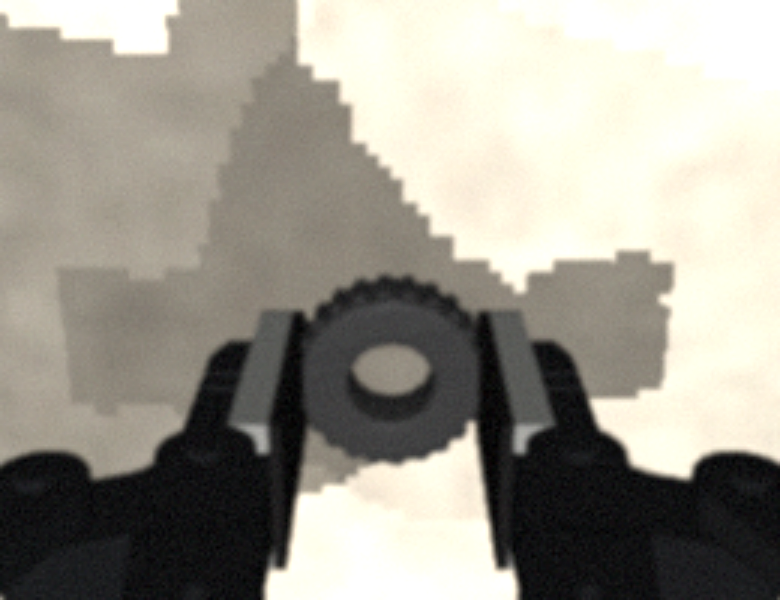

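>>> arm_command(slide=[[0,0,-0.02],[0,0,-0.04],[0,0,-0.04],[0,0,-0.03],[0.03,-0.001,-0.005],[0.035,-0.002,0],[0.03,-0.001,0],[0.015,0,0]], angular=[[0,0,0],[0,0,0],[0,0,0],[0,0,0],[0,0,0],[0,0,0],[0,0,0],[0,0,0]], hand=[0.02,0.02,0.02,0.02,0.02,0.02,0.02,0.02])

```text
time: 40.25
tool_pos: [0.4859, -0.1379, 0.1498]
tcp_rot: [-0.001, 3.138, -0.002]
wrist_force: [-0.5, 0.5, -0.8]
width: 0.32
```

Run:
```python
from h import *
togo([.4749,-.1389,.13],np.pi)
```

```text
slide mm [11.1 -1.  19.8] tcp [ 0.4859 -0.1379  0.1498] F [-0.5  0.5 -0.8] t 40.25 w 0.32
turn deg [-0.08  0.21  0.05]
```

>>> arm_command(slide=[[0.004,-0.001,0.002],[0.001,0,0.008],[0,0,0.006],[0,0,0.003],[0,0,0],[0,0,0],[0,0,0],[0,0,0]], angular=[[0,0.2,0],[0,0,0],[0,0,0],[0,0,0],[0,0,0],[0,0,0],[0,0,0],[0,0,0]], hand=[0.02,0.02,0.02,0.02,0.02,0.02,0.02,0.02])

```text
time: 41.05
tool_pos: [0.4818, -0.1389, 0.1283]
tcp_rot: [0.001, -3.141, 0.002]
wrist_force: [0.2, -1.5, -0.6]
width: 0.324
```

Run:
```python
from h import *
s,c,im=snap("wrist","w32")
togo([.4749,-.1389,.0958],np.pi,s)
h=s["tool_pos"]
print(h,radial(c,im,h,h[2]+.0002,.0155,lo=.8,hi=1.2,sign=1),radial(c,im,h,h[2]+.0002,.0066,lo=.6,hi=1.35,sign=-1))
im=cv2.convertScaleAbs(cv2.resize(im[150:350,150:410],None,fx=3,fy=3),alpha=1.6); cv2.imwrite("pics/w32z.png",im)
```

```text
slide mm [ 6.9  0.  32.5] tcp [ 0.4818 -0.1389  0.1283] F [ 0.2 -1.5 -0.6] t 41.05 w 0.324
turn deg [-0.06 -0.01  0.05]
[ 0.48182358 -0.13889096  0.1283252 ] (array([ 0.48112976, -0.13849633]), np.float64(0.016526582212911596), 104, np.float64(0.00047826138764496887)) (array([ 0.4807924, -0.1386254]), np.float64(0.005692561862541802), 108, np.float64(7.0936068011188e-05))
```

View pics/w32z.png

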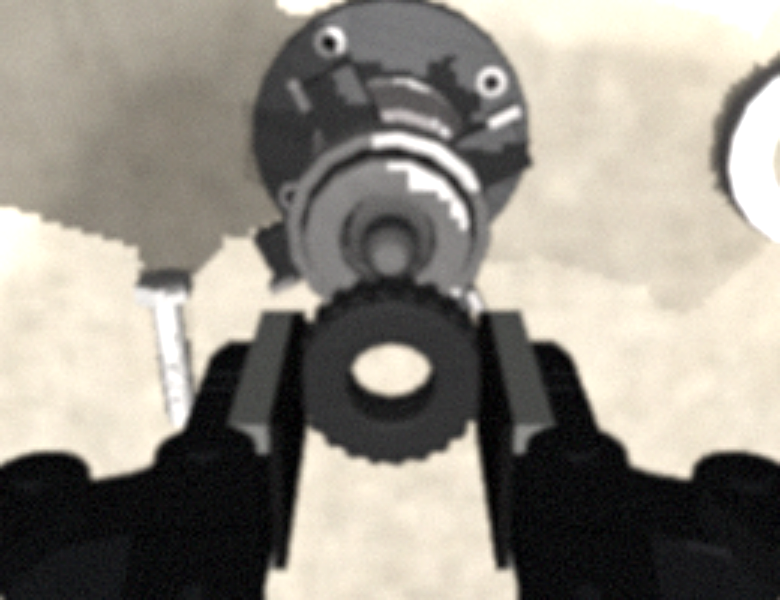

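Run:
```python
from h import *
c=bot.get_calibration("wrist"); im=cv2.imread("pics/w32.png")
print(onplane(c,[(279.3,233.5)],.097))
print(radial(c,im,[.4745,-.1388],.086,.017,lo=.85,hi=1.15))
print(radial(c,im,[.4745,-.1388],.012,.038,lo=.9,hi=1.15,sign=1))
cv2.imwrite("pics/z.png",cv2.convertScaleAbs(cv2.resize(im[200:260,240:320],None,fx=9,fy=9,interpolation=cv2.INTER_CUBIC),alpha=2))
```

```text
[[ 0.47333396 -0.13903278  0.097     ]]
(array([ 0.47548421, -0.13955394]), np.float64(0.018351145431402354), 92, np.float64(0.0009998186750247145))
(array([ 0.47318737, -0.13901684]), np.float64(0.03750971813000163), 87, np.float64(0.00029077766329396043))
```

View pics/z.png

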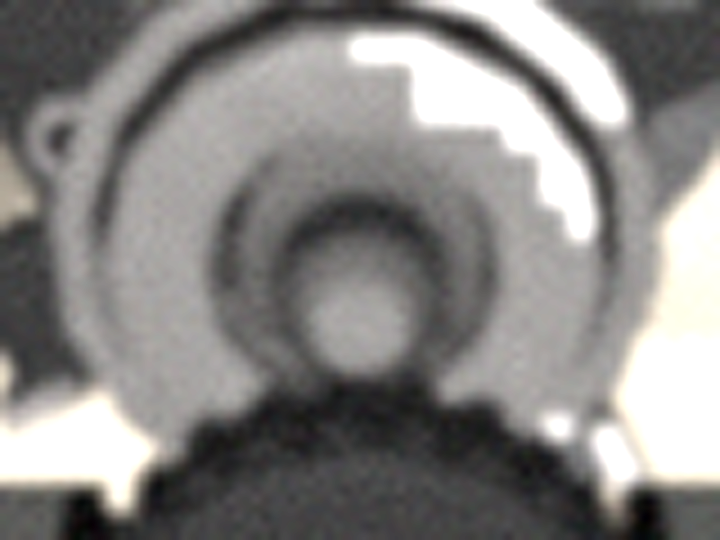

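>>> arm_command(slide=[[0.0062,-0.0003,0],[0,0,0.004],[0,0,0.005],[0,0,0.003],[0,0,0],[0,0,0],[0,0,0],[0,0,0]], angular=[[0,0,0],[0,0,0],[0,0,0],[0,0,0],[0,0,0],[0,0,0],[0,0,0],[0,0,0]], hand=[0.02,0.02,0.02,0.02,0.02,0.02,0.02,0.02])

```text
time: 41.9
tool_pos: [0.4751, -0.1393, 0.1156]
tcp_rot: [-0.001, 3.141, -0.002]
wrist_force: [-0.2, -0.3, -1.0]
width: 0.327
```

Run:
```python
from h import *
s,c,im=snap("wrist","w33")
togo([.4751,-.1392,.0958],np.pi,s)
h=s["tool_pos"]
print(h,radial(c,im,h,h[2]+.0002,.0155,lo=.8,hi=1.2,sign=1))
im=cv2.convertScaleAbs(cv2.resize(im[150:350,150:410],None,fx=3,fy=3),alpha=1.6); cv2.imwrite("pics/w33z.png",im)
```

```text
slide mm [-0.   0.1 19.8] tcp [ 0.4751 -0.1393  0.1156] F [-0.2 -0.3 -1. ] t 41.9 w 0.327
turn deg [-0.07  0.02  0.04]
[ 0.47505026 -0.13927686  0.11557139] (array([ 0.47426045, -0.13917682]), np.float64(0.016576753896659868), 106, np.float64(0.0005228076986996434))
```

View pics/w33z.png

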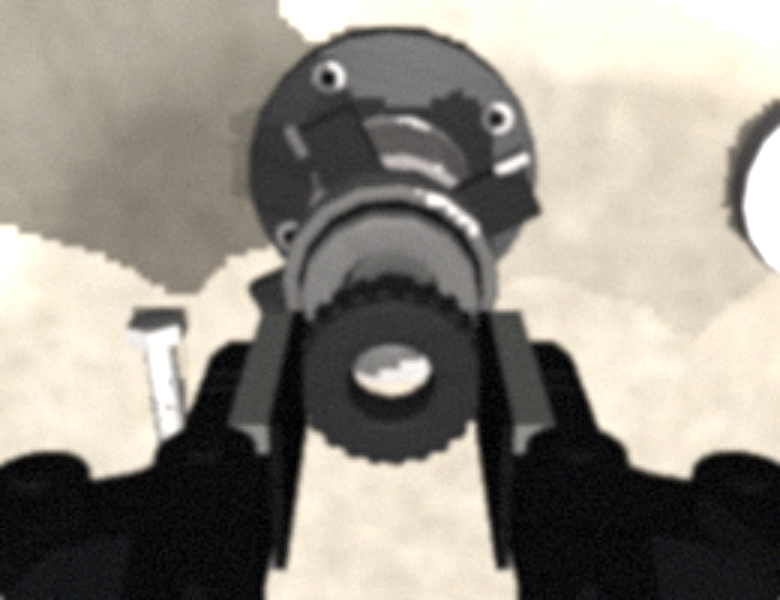

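Aligned. Descend 12 mm onto the nose.

>>> arm_command(slide=[[0,0,0.003],[0,0,0.003],[0,0,0.003],[0,0,0.002],[0,0,0.001],[0,0,0],[0,0,0],[0,0,0]], angular=[[0,0,0],[0,0,0],[0,0,0],[0,0,0],[0,0,0],[0,0,0],[0,0,0],[0,0,0]], hand=[0.02,0.02,0.02,0.02,0.02,0.02,0.02,0.02])

```text
time: 42.75
tool_pos: [0.4749, -0.1393, 0.1024]
tcp_rot: [0.001, -3.141, 0.002]
wrist_force: [-0.2, 0.2, -1.5]
width: 0.326
```

Run:
```python
from h import *
s,c,im=snap("wrist","w34")
togo([.4751,-.1392,.0958],np.pi,s)
im=cv2.convertScaleAbs(cv2.resize(im[150:350,150:410],None,fx=3,fy=3),alpha=1.6); cv2.imwrite("pics/w34z.png",im)
```

```text
slide mm [-0.2  0.1  6.6] tcp [ 0.4749 -0.1393  0.1024] F [-0.2  0.2 -1.5] t 42.75 w 0.326
turn deg [-0.07 -0.01  0.05]
```

View pics/w34z.png

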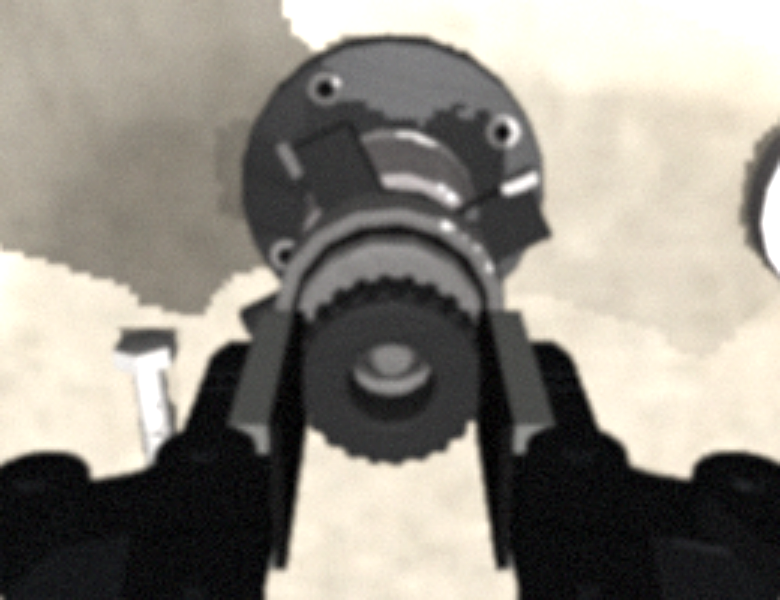

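>>> arm_command(slide=[[0,0,0.002],[0,0,0.002],[0,0,0.002],[0,0,0.001],[0,0,0.001],[0,0,0.001],[0,0,0],[0,0,0]], angular=[[0,0,0],[0,0,0],[0,0,0],[0,0,0],[0,0,0],[0,0,0],[0,0,0],[0,0,0]], hand=[0.02,0.02,0.02,0.02,0.02,0.02,0.02,0.02])

```text
time: 43.6
tool_pos: [0.4748, -0.1394, 0.0959]
tcp_rot: [0.002, -3.14, 0.002]
wrist_force: [-0.8, 0.0, -0.2]
width: 0.321
```

Run:
```python
from h import *
s,c,im=snap("wrist","w35")
togo([.4751,-.1392,.0958],np.pi,s)
im=cv2.convertScaleAbs(cv2.resize(im[150:350,150:410],None,fx=3,fy=3),alpha=1.6); cv2.imwrite("pics/w35z.png",im)
```

```text
slide mm [-0.3  0.2  0.1] tcp [ 0.4748 -0.1394  0.0959] F [-0.8  0.  -0.2] t 43.6 w 0.321
turn deg [-0.06 -0.07  0.06]
```

View pics/w35z.png

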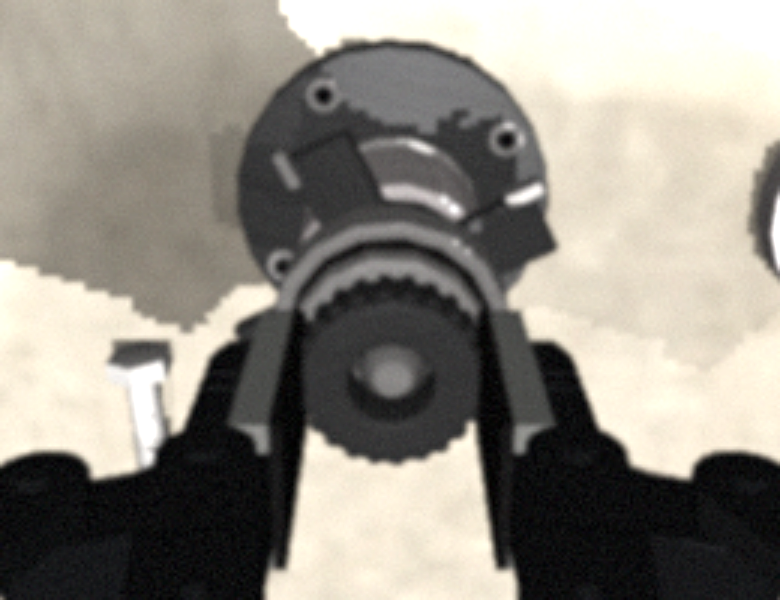

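Fully down by position. Release and rise.

>>> arm_command(slide=[[0,0,0.0005],[0,0,0],[0,0,0],[0,0,0],[0,0,-0.01],[0,0,-0.03],[0,0,-0.03],[0,0,0]], angular=[[0,0,0],[0,0,0],[0,0,0],[0,0,0],[0,0,0],[0,0,0],[0,0,0],[0,0,0]], hand=[0.055,0.055,0.055,0.055,0.055,0.055,0.055,0.055])

```text
time: 44.45
tool_pos: [0.475, -0.1391, 0.1679]
tcp_rot: [0.001, -3.14, 0.001]
wrist_force: [1.1, -0.4, 1.1]
width: 0.644
```

Run:
```python
from h import *
s,c,im=snap("wrist","w36")
togo([.4751,-.1392,.0958],np.pi,s)
for z in(.093,.096,.099): print(z,radial(c,im,[.4745,-.139],z,.0155,lo=.8,hi=1.2,sign=1))
im=cv2.convertScaleAbs(cv2.resize(im[150:350,150:410],None,fx=3,fy=3),alpha=1.6); cv2.imwrite("pics/w36z.png",im)
s,c,im=snap("scene"); u,v=proj(c,[[.4745,-.139,.05]])[0].astype(int); print(u,v)
cv2.imwrite("pics/s36.png",cv2.convertScaleAbs(cv2.resize(im[v-50:v+40,u-60:u+60],None,fx=6,fy=6,interpolation=cv2.INTER_CUBIC),alpha=1.4))
for z in (.026,.056,.070,.080,.086,.096,.097): p=(proj(c,[[.4745,-.139,z]])[0]-[u-60,v-50])*6; print(z,p.round(0))
```

```text
slide mm [-0.2 -0.  72.1] tcp [ 0.475  -0.1391  0.1679] F [ 1.1 -0.4  1.1] t 44.45 w 0.644
turn deg [-0.03 -0.1   0.05]
0.093 (array([ 0.47537009, -0.13910411]), np.float64(0.01563228847711242), 103, np.float64(0.00023632304248372843))
0.096 (array([ 0.47424084, -0.13917304]), np.float64(0.015438942221979038), 92, np.float64(0.00020358604692256518))
0.099 (array([ 0.47324078, -0.13910561]), np.float64(0.015221954615664645), 97, np.float64(0.00021498888002552397))
325 245
0.026 [359. 372.]
0.056 [366. 286.]
0.07 [370. 245.]
0.08 [373. 215.]
0.086 [374. 197.]
0.096 [377. 167.]
0.097 [377. 163.]
```

View pics/w36z.png

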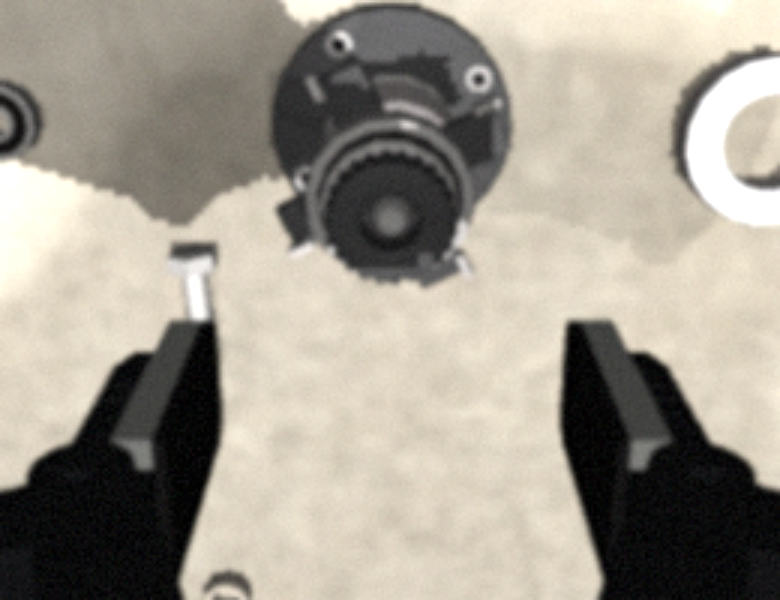

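View pics/s36.png

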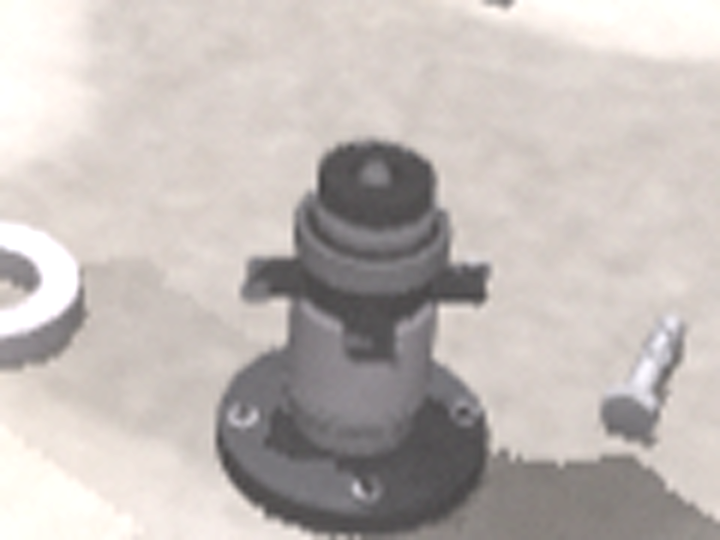

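Run:
```python
from h import *
s,c,im=snap("top","top_end")
a=cv2.imread("pics/top0.png").astype(int)
for n,(u,v) in {"wide":(268,235),"small":(381,240)}.items():
    print(n, np.abs(a[v-16:v+17,u-18:u+19]-im[v-16:v+17,u-18:u+19].astype(int)).mean())
print(bot.finish_job())
```

```text
wide 18.22932022932023
small 32.293475293475296
the job is handed in; nothing more can be done
None
```

View pics/top_end.png

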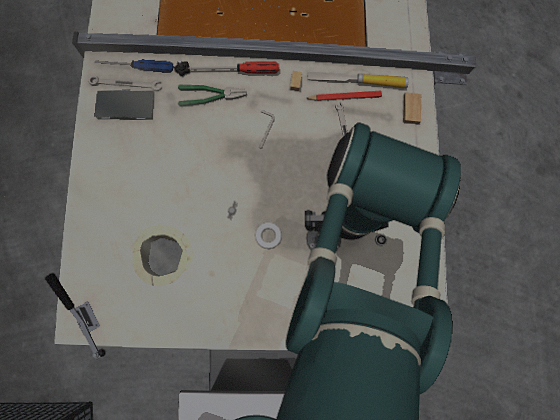

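I stacked the sleeve, cutter (hub up), guide bearing, thin collar and slip nut on the arbor in that order. Each part was let go in place before the next was fetched, and I handed the job in at about 44.5 s of the 125 s. No verdict was given, so what follows is what my own checks showed.

- **Stack:** the last wrist and scene pictures show the five parts concentric, with no visible gaps and the nose standing in the nut's bore. The nut's top fitted a 15.4 mm radius circle at 96 mm height, within about 0.3 mm of the arbor axis. The collar's circle fit was looser, with about 1 mm of scatter because of shading. I judged the collar by eye and by its release height, which was about 80 mm.
- **Robot:** the gripper was open and about 70 mm above the stack at hand-in, touching nothing. Wrist force readings after each move stayed under about 2 N.
- **Unwanted parts:** a pixel comparison of the first and last top-camera pictures showed differences around the wide collar and the small bearing. Viewing the last picture shows both at their starting pixels, (268,235) and (381,240). I put the differences down to the arm's shadow and partial cover. The gripper never went down to either part.

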